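Get the hand plane out from behind the stores and put the stores back

TASK

The wooden hand plane is stored at the back of the tool till, behind a filler tin, a glue bottle and a carton of screws. First stand all three of them upright in the grey side tray without shifting the oilstone lying there, leaving the plane where it is; then set the plane, sole down and lengthways, on the softwood workpiece, centred between its two pencil lines and across its width. With the plane there, stand the tin, the bottle and the carton back in the till, each upright on the middle of its own pad as it stood before, and never knock any of them over.

Things in the scene. Friction and masses are not known exactly. Their poses are not given: they have to be found in the camera images.
- filler_tin: bare metal round tin with a paper band, diameter 60 mm, height 100 mm (all sizes in this list are in mm), 0.3 to 0.5 kg; grip it in its top 30. Origin: centre of its underside, z up. At the start it stands on tin_pad.
- glue_bottle: white round plastic bottle with a grey nozzle, diameter 50 mm up to 90 above its foot, then narrowing, 116 high in all, about 0.2 kg. Origin: centre of its underside, z up. At the start it stands on glue_pad.
- screw_carton: closed cardboard carton, 62 mm along its x, 44 along its y, 105 high, 0.25 to 0.5 kg, rigid; grip it in its top 30. Origin: centre of its underside, z up. At the start it stands on carton_pad, its x axis along the pad's x.
- wood_plane: dark wooden hand plane: body 150 mm along x, 50 along y, 38 high; light knob (20 across, 14 high) near its +x end; slanting iron and wedge rising mid-length to 62; 0.35 to 0.65 kg. Grip it across its 50 mm sides at mid length. Origin: centre of the sole, z up. Starts on the till's floor (12 above the bench) beyond the row of three, 10 to 30 from them, its length along the row.
- tin_pad: fixed black rubber disc, diameter 76 mm, 3 thick: the tin's place, the larger round pad. Origin: centre of its underside, on the till's floor 12 above the bench; top 15 above the bench. The three pads lie 100 apart in a row along the till's width, near its robot side; their order varies. Their x axes point away from the robot, square to the row.
- glue_pad: fixed black rubber disc, diameter 64 mm, 3 thick: the glue bottle's place, the smaller round pad. Origin as for tin_pad. The till under the pads is a fixed light wooden board, 230 deep by 320 wide, floor 12 thick, with thin lips to 22 above the bench at the back and sides; a chisel lies along its back lip.
- carton_pad: fixed black rubber rectangle, 78 mm along its x by 60 along its y, 3 thick: the carton's place. Origin and axes as for tin_pad.
- side_tray: fixed grey open tray, outside 340 mm along its x by 160 along its y, walls 6 thick and 24 high, floor 6 above the bench. Origin: centre of its underside. The oilstone lies at its -x end (nearer the robot); from x = -110 to the wall at +164 the floor is free for the three things. It is on the robot's left or right, the workpiece on the other side.
- workpiece: fixed softwood board, 300 mm along its x by 90 along its y, 28 thick, lying flat between two bench dogs, with a pencil line across it 90 either side of the middle (a loose pencil lies across its end at -x). Origin: centre of its underside, z up.
- oilstone: grey sharpening stone in a dark wooden holder, 36 mm along its x by 110 along its y, 24 high, lying across the side tray at its end nearer the robot. Origin: centre of its underside. To be left where it lies.
Mind the look-alikes: they are no part of the job. Leave any purple look-alike of the wood_plane alone.

How it is judged:
On the way, in this order (a step that is already met when the one before it is completed fails the run):
1. the tin, the bottle and the carton all stand upright and released on the floor of the side tray, the plane not yet fetched (within 30 mm of where it lay) (x of filler_tin in the frame of side_tray between -0.16 and 0.16 m and y of filler_tin in the frame of side_tray between -0.074 and 0.074 m and z of each of filler_tin, glue_bottle, screw_carton in the frame of side_tray below 0.014 m and angle between each of filler_tin, glue_bottle, screw_carton's own z axis and vertical below 0.1 rad and contact force between each of filler_tin, glue_bottle, screw_carton and the fingers below 0.1 N and linear speed of each of filler_tin, glue_bottle, screw_carton below 0.02 m/s and x of glue_bottle in the frame of side_tray between -0.16 and 0.16 m and y of glue_bottle in the frame of side_tray between -0.074 and 0.074 m and x of screw_carton in the frame of side_tray between -0.16 and 0.16 m and y of screw_carton in the frame of side_tray between -0.074 and 0.074 m and distance of wood_plane from where it was at the start of the episode below 0.03 m), for 0.2 s.
2. the plane lies released on the workpiece, centred between the lines and lengthways, while the three still stand in the side tray (x of filler_tin in the frame of side_tray between -0.16 and 0.16 m and y of filler_tin in the frame of side_tray between -0.074 and 0.074 m and z of each of filler_tin, glue_bottle, screw_carton in the frame of side_tray below 0.014 m and angle between each of filler_tin, glue_bottle, screw_carton, wood_plane's own z axis and vertical below 0.1 rad and contact force between each of filler_tin, glue_bottle, screw_carton, wood_plane and the fingers below 0.1 N and linear speed of each of filler_tin, glue_bottle, screw_carton, wood_plane below 0.02 m/s and x of glue_bottle in the frame of side_tray between -0.16 and 0.16 m and y of glue_bottle in the frame of side_tray between -0.074 and 0.074 m and x of screw_carton in the frame of side_tray between -0.16 and 0.16 m and y of screw_carton in the frame of side_tray between -0.074 and 0.074 m and x of wood_plane in the frame of workpiece between -0.015 and 0.015 m and y of wood_plane in the frame of workpiece between -0.015 and 0.015 m and z of wood_plane in the frame of workpiece below 0.034 m and angle between the x axis of wood_plane and the x axis of workpiece, either way round below 0.2 rad), for 0.2 s.
At the end, for the whole second after the job is handed in: Tin, bottle and carton upright, each within 12 mm of its own pad's centre, carton aligned within 14 degrees; plane sole down within 15 mm of the workpiece's middle both ways, lengthways within 11 degrees; all released and at rest; oilstone within 15 mm of its start (horizontal distance between filler_tin and tin_pad below 0.012 m and z of filler_tin in the frame of tin_pad below 0.008 m and angle between each of filler_tin, glue_bottle, screw_carton, wood_plane's own z axis and vertical below 0.1 rad and contact force between each of filler_tin, glue_bottle, screw_carton, wood_plane and the fingers below 0.1 N and linear speed of each of filler_tin, glue_bottle, screw_carton, wood_plane below 0.02 m/s and horizontal distance between glue_bottle and glue_pad below 0.012 m and z of glue_bottle in the frame of glue_pad below 0.008 m and horizontal distance between screw_carton and carton_pad below 0.012 m and z of screw_carton in the frame of carton_pad below 0.008 m and angle between the x axis of screw_carton and the x axis of carton_pad, either way round below 0.25 rad and x of wood_plane in the frame of workpiece between -0.015 and 0.015 m and y of wood_plane in the frame of workpiece between -0.015 and 0.015 m and z of wood_plane in the frame of workpiece below 0.034 m and angle between the x axis of wood_plane and the x axis of workpiece, either way round below 0.2 rad and distance of oilstone from where it was at the start of the episode below 0.015 m); the robot touches nothing.
It fails at once if the tin, the bottle or the carton is knocked over (tilted over 45 degrees) (angle between any of filler_tin, glue_bottle, screw_carton's own z axis and vertical above 0.79 rad).
It fails at once if the oilstone is shifted by more than 15 mm (distance of oilstone from where it was at the start of the episode above 0.015 m).
It also fails if it takes over 147 s, if anything falls off the work surface, if the arm or the gripper's body presses on something with over 40 N, if the wrist force passes 120 N, or if a joint passes its speed limit or range.

ROBOT

A 7-joint arm with a two-finger parallel gripper is mounted at the origin on the work surface. World frame = base frame: x ahead of the robot, y to its left, z up, the work surface at z = 0. Lengths are in m, angles in rad, forces in N, time in s.
With the tool pointing down it reaches from about 0.425 to 0.875 m from the base axis. Payload 8.4 kg.
Tool frame: the origin (TCP) lies on the centre line of the jaws, within the pads' length; the fingertips stand 17 mm ahead of it and the grasp point (between the pads) lies 2 mm behind it; z points along the fingers, y is the direction in which the jaws open and shut (so a half turn about z gives the same grasp; the last joint's range is limited). The gripper opens to 85 mm and grips with 20 to 120 N. Pads are 22 mm wide; open, the fingers measure 114 mm over their backs; the gripper's body (76 mm by 85 mm) begins 54 mm behind the grasp point. The pads swing forward as they close: fully open they stand 13 mm farther back than shut.
Start: joints at [1.162, 0.333, 0.04, 1.465, -0.013, 1.343, -0.059], TCP at [0.198, -0.619, 0.213] pointing down, gripper open.
Joint ranges: [-2.58, 2.58], [-0.38, 2.09], [-1.3, 1.39], [0.25, 2.4], [-1.5, 4.64], [0.08, 2.09], [-2.65, 2.65]. Speed limits (rad/s): [2.22, 2.22, 2.79, 2.79, 3.14, 3.14, 3.14].

INTERFACE

Orientations are given as a unit quaternion [w, x, y, z].
In Python, from bench import ctrl gives the robot as it stands.
- The arm moves only by the tool servo_tool, never from a script. Its argument "moves" is a list that holds one entry, the list of rows, each a list of 6 numbers: the shift along the world's x, y, z in m, then the turn, a rotation vector about the world's x, y, z in degrees. In form: [[[dx, dy, dz, ax, ay, az], ...]]. A call has 1 to 20 rows; each row shifts and turns the commanded pose from where the row before left it; what a row does not reach is not made up. A row lasts 1/8 s, in which the tool goes at most 62.5 mm and 10.7 degrees, less where a joint would pass 70% of its speed; a pose out of reach is approached as far as the arm can. A call is refused whole if a number of a shift passes 0.0625 or a number of a turn 10.7, either way. A call with a gripper value outside its range is refused whole. "grip" is the opening, from 0 (shut) to 1 (fully open), set as the call begins (left out, the last holds). The fingers move at their own pace and stop on an object; the grip force is fixed at half the most. Time passes only in rows, so rows that do not move let the fingers close. It gives the time, the measured TCP pose, the force and the opening at its end, in the units of the state.
- ctrl.read_state(): the state, without advancing time (a new reading comes with each control period).
- ctrl.snapshot(name): name is "side" or "top"; returns (picture, depth): 420x560x3 uint8, red, green, blue; 420x560 float32, m along the optical axis (not along the pixel's ray), 0 where there is no reading.
- ctrl.camera_info(name): a dict with "intrinsics" (3x3 intrinsics, pixels), "extrinsics" (4x4, takes a point from camera to world coordinates). Camera axes: x right, y down, z forward; pixel columns grow to the right and rows downward; lengths in m; the calibration is good to about 2 mm. A picture is of the moment at which its call begins. camera_info takes no time and is no camera call.
- ctrl.sign_off(): hands the job in, once; it reports no verdict.
The state is a dict: "t": time; "joint_positions": joint angles; "joint_vel": joint speeds; "joint_torque": joint torques, N m; "ee_pos": TCP position; "tool_rot": TCP orientation; "wrist_force": force on the tool from outside, world axes, zero at the start; "torque": the same for the moment, N m; "opening": finger opening in m.
Only numpy, scipy, OpenCV 4.12 (cv2) and the standard library are available. Lean on these libraries where they do the work, as an engineer would, in place of code of your own. Each camera call takes 0.05 s, during which the arm holds its last target.

## Working session

There is one attempt and no reset: what is moved stays moved. The work goes in short steps, Python scripts to look and compute and a tool call to move; the robot and the scene stay as the last step left them, time stands still between calls to the robot, and variables do not carry over. Pictures are saved under pics/ and viewed, and the job is handed in when it is done.

Besides the shell and the picture viewer there is one more tool, called after "Request:" by a JSON object that holds its "op" and its "data". servo_tool: Moves the arm, as the interface text tells. Its arguments: {"type":"object","properties":{"moves":{"type":"array","items":{"type":"array","items":{"type":"array","items":{"type":"number"}}}},"grip":{"type":"number"}},"required":["moves"]}

```bash
mkdir -p pics
cat > h.py <<'E'
import numpy as np,cv2
from bench import ctrl
def snap(n,tag):
    p,d=ctrl.snapshot(n); cv2.imwrite(f'pics/{tag}.png',p[:,:,::-1]); np.save(f'pics/{tag}.npy',d); return p,d
def cam(n):
    c=ctrl.camera_info(n); return np.array(c['intrinsics']),np.array(c['extrinsics'])
def world(n,d):
    K,E=cam(n); v,u=np.mgrid[0:d.shape[0],0:d.shape[1]]
    P=np.stack([(u-K[0,2])/K[0,0]*d,(v-K[1,2])/K[1,1]*d,d],-1)
    return P@E[:3,:3].T+E[:3,3]
def atz(n,u,v,z):
    K,E=cam(n); r=E[:3,:3]@np.array([(u-K[0,2])/K[0,0],(v-K[1,2])/K[1,1],1]); o=E[:3,3]
    return o+r*(z-o[2])/r[2]
def proj(n,p):
    K,E=cam(n); q=E[:3,:3].T@(np.array(p)-E[:3,3]); return (K@q)[:2]/q[2]
E
python3 - <<'E'
from h import *
s=ctrl.read_state(); print({k:np.round(v,3) for k,v in s.items()})
for n in('top','side'):
    p,d=snap(n,n+'0'); K,E=cam(n); print(n,K.round(1),E.round(3))
E
```

```text
{'t': np.float64(0.0), 'joint_positions': array([ 1.162,  0.334,  0.04 ,  1.466, -0.013,  1.343, -0.059]), 'joint_vel': array([ 0.002,  0.   ,  0.002,  0.   , -0.001,  0.   , -0.   ]), 'joint_torque': array([ 1.0000e-03, -6.5855e+01,  1.3660e+00, -4.0557e+01,  1.7000e-02,
        1.3000e-02,  0.0000e+00]), 'ee_pos': array([ 0.198, -0.619,  0.212]), 'tool_rot': array([-0.001,  0.988,  0.154, -0.   ]), 'wrist_force': array([ 0.028, -0.249,  0.418]), 'torque': array([-0.042, -0.019, -0.026]), 'opening': np.float64(0.085)}
top [[384.4   0.  275.8]
 [  0.  384.4 214.6]
 [  0.    0.    1. ]] [[ 0.012 -0.997  0.074  0.362]
 [-0.999 -0.014 -0.037  0.012]
 [ 0.038 -0.073 -0.997  0.798]
 [ 0.     0.     0.     1.   ]]
side [[492.4   0.  282.7]
 [  0.  492.4 207. ]
 [  0.    0.    1. ]] [[ 0.702 -0.425  0.571 -0.174]
 [-0.712 -0.43   0.555 -0.563]
 [ 0.01  -0.797 -0.604  0.69 ]
 [ 0.     0.     0.     1.   ]]
```

View pics/top0.png

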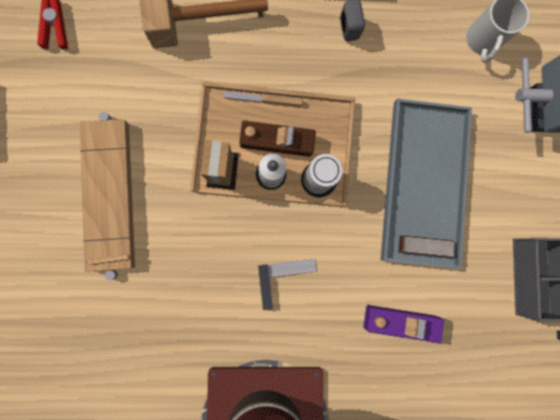

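View pics/side0.png

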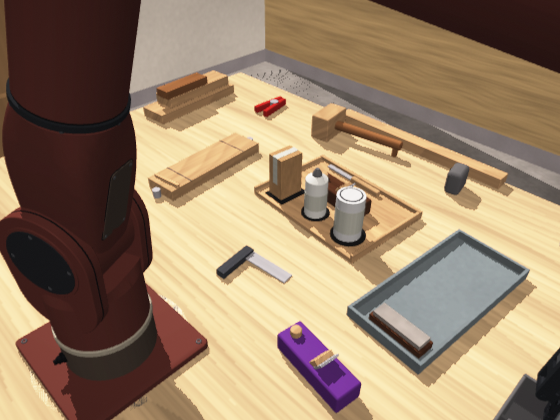

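The top picture shows the till in the middle: carton (218,161), bottle (271,170), tin (322,175), dark plane (278,137). The tray is at right (428,185) with the oilstone at (428,246), and the workpiece is at left (106,195). Candidates for the plane are the dark one at (278,137) in the till and the purple look-alike at (404,324), which I leave alone; I choose the dark one. There are no rivals for the tin (322,175), bottle (271,170) or carton (218,161); the mug (497,27) is not the tin. Next is a close crop.

Run:
```python
from h import *
p=cv2.imread('pics/top0.png'); cv2.imwrite('pics/crop_till.png',cv2.resize(p[75:215,185:365],None,fx=4.4,fy=4.2,interpolation=cv2.INTER_CUBIC))
cv2.imwrite('pics/crop_tray.png',cv2.resize(p[90:280,370:490],None,fx=3,fy=3,interpolation=cv2.INTER_CUBIC))
cv2.imwrite('pics/crop_wp.png',cv2.resize(p[105:285,65:145],None,fx=3.3,fy=3.3,interpolation=cv2.INTER_CUBIC))
d=np.load('pics/top0.npy'); W=world('top',d)
for z0 in (0.105,0.11,0.115,0.12,.125):
    pass
def grp(u0,u1,v0,v1,zl,zh):
    w=W[v0:v1,u0:u1].reshape(-1,3); m=(w[:,2]>zl)&(w[:,2]<zh); q=w[m]
    if len(q)<5: print('none');return
    r=cv2.minAreaRect((q[:,:2]*1000).astype(np.float32)); print(len(q),q.mean(0).round(4),q.min(0).round(3),q.max(0).round(3),'rect',np.round(r[0],1),np.round(r[1],1),round(r[2],1))
grp(298,350,145,200,.105,.13)
grp(250,293,145,195,.095,.109)
grp(250,293,145,195,.112,.14)
grp(195,245,130,195,.11,.13)
grp(235,320,118,158,.044,.056)
grp(75,140,115,275,.022,.032)
grp(375,480,95,275,.02,.027)
grp(375,480,95,240,.002,.010)
grp(395,460,232,260,.026,.035)
```

```text
858 [ 0.4951 -0.1016  0.1155] [ 0.466 -0.131  0.105] [ 0.525 -0.073  0.12 ] rect [ 495.5 -102. ] [58.7 58.6] 89.6
227 [ 0.4978 -0.0052  0.1061] [ 0.477 -0.03   0.096] [0.525 0.018 0.109] rect [501.   -6.2] [48.  47.5] 0.7
250 [ 0.5002 -0.0054  0.1188] [ 0.485 -0.022  0.112] [0.517 0.01  0.134] rect [501.9  -5.9] [32.  32.2] 46.1
893 [0.5113 0.0969 0.12  ] [0.48  0.073 0.111] [0.544 0.122 0.124] rect [512.2  97.2] [44.2 63. ] 84.4
1550 [ 0.572  -0.0167  0.0498] [ 0.542 -0.093  0.044] [0.606 0.059 0.056] rect [573.9 -16.8] [150.1  50.9] 84.0
6794 [0.457  0.3233 0.0281] [0.298 0.267 0.022] [0.617 0.381 0.032] rect [457.  324.1] [320.8  91.4] 4.8
1742 [ 0.4832 -0.331   0.0235] [ 0.316 -0.426  0.02 ] [ 0.668 -0.235  0.027] rect [ 492.3 -331.2] [162.4 340.5] 84.6
9146 [ 0.5157 -0.335   0.0059] [ 0.373 -0.455  0.002] [ 0.686 -0.226  0.01 ] rect [ 529.6 -340.5] [227.7 313.9] 89.6
731 [ 0.3601 -0.3263  0.0302] [ 0.342 -0.391  0.026] [ 0.378 -0.275  0.034] rect [ 359.4 -334.1] [115.8  29.9] 84.9
```

View pics/crop_till.png

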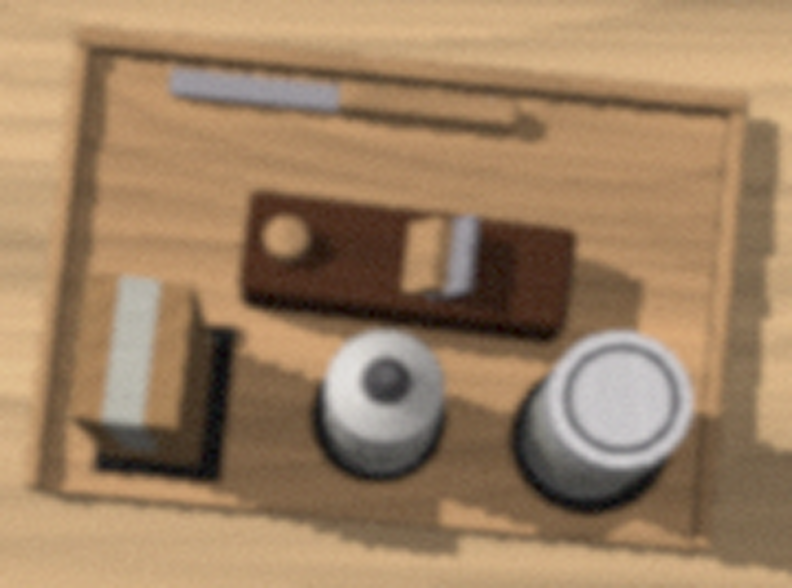

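View pics/crop_wp.png

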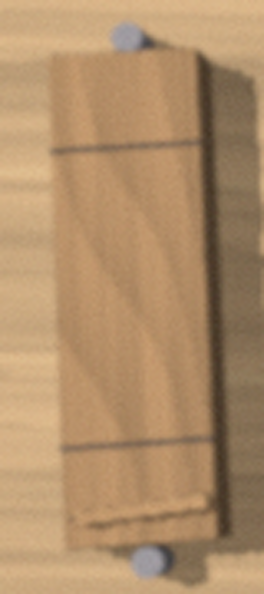

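View pics/crop_tray.png

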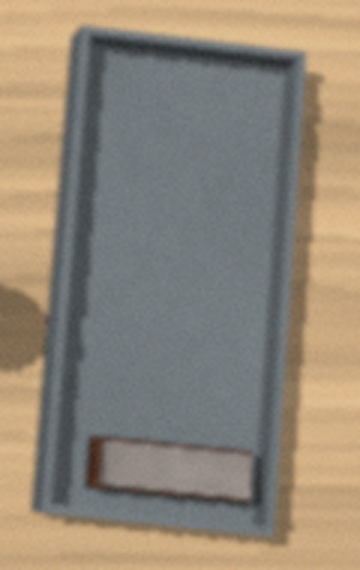

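Run:
```python
from h import *
d=np.load('pics/side0.npy'); W=world('side',d)
def grp(c,r,zl,zh):
    w=W.reshape(-1,3); m=(w[:,2]>zl)&(w[:,2]<zh)&(np.hypot(w[:,0]-c[0],w[:,1]-c[1])<r); q=w[m]
    R=cv2.minAreaRect((q[:,:2]*1000).astype(np.float32)); print(len(q),'rect',np.round(R[0],1),np.round(R[1],1),round(R[2],1))
grp((.495,-.102),.045,.112,.12)
grp((.501,-.006),.035,.12,.14)
grp((.512,.097),.05,.116,.125)
grp((.574,-.017),.09,.045,.054)
grp((.492,-.331),.2,.018,.027)
z=.028
P=[atz('top',65+u/3.3,105+v/3.3,z) for u,v in((53,152),(200,142),(62,449),(213,438))]
for p in P: print(p.round(4))
c=np.mean(P,0);x=(P[0]+P[1]-P[2]-P[3])/2; print('wp',c.round(4),np.hypot(*x[:2]),np.degrees(np.arctan2(x[1],x[0])))
# tray corners from crop
T=[atz('top',370+u/3,90+v/3,.024) for u,v in((78,28),(305,50),(35,510),(272,542))]
c=np.mean(T,0);x=(T[0]+T[1]-T[2]-T[3])/2;print('tray',c.round(4),np.hypot(*x[:2]),np.degrees(np.arctan2(x[1],x[0])))
```

```text
426 rect [ 494.8 -101.6] [60.2 57.6] 36.3
54 rect [499.1  -7.2] [14.9 17.3] 30.6
318 rect [511.4  96.9] [47.2 66.9] 81.8
260 rect [571.2 -37.7] [138.2 110.1] 28.9
2577 rect [ 497.9 -271.9] [279.6 345. ] 84.7
[0.5409 0.3734 0.028 ]
[0.5489 0.286  0.028 ]
[0.3619 0.3595 0.028 ]
[0.3695 0.2712 0.028 ]
wp [0.4553 0.3225 0.028 ] 0.17979513016596452 4.574108837371079
tray [ 0.49   -0.3301  0.024 ] 0.34010643205841184 -5.493738117539393
```

Request:
{"op": "servo_tool", "data": {"moves": [[[0.0186,0.0323,0,0,0,-1.43],[0.0186,0.0323,0,0,0,-1.43],[0.0186,0.0323,0,0,0,-1.43],[0.0186,0.0323,0,0,0,-1.43],[0.0186,0.0323,0,0,0,-1.43],[0.0186,0.0323,0,0,0,-1.43],[0.0186,0.0323,0,0,0,-1.43],[0.0186,0.0323,0,0,0,-1.43],[0.0186,0.0323,0,0,0,-1.43],[0.0186,0.0323,0,0,0,-1.43],[0.0186,0.0323,0,0,0,-1.43],[0.0186,0.0323,0,0,0,-1.43],[0.0186,0.0323,0,0,0,-1.43],[0.0186,0.0323,0,0,0,-1.43],[0.0186,0.0323,0,0,0,-1.43],[0.0186,0.0323,0,0,0,-1.43],[0,0,0,0,0,0],[0,0,0,0,0,0]]], "grip": 1}}

```text
t: 2.35
ee_pos: [0.4953, -0.1028, 0.2125]
tool_rot: [0.0, 0.999, -0.045, -0.0]
wrist_force: [-0.2, -0.1, -0.5]
opening: 0.0855
```

Request:
{"op": "servo_tool", "data": {"moves": [[[0,0.001,-0.02,0,0,0],[0,0,-0.02,0,0,0],[0,0,-0.02,0,0,0],[0,0,-0.02,0,0,0],[0,0,-0.015,0,0,0],[0,0,-0.01,0,0,0],[0,0,-0.0095,0,0,0],[0,0,0,0,0,0]]]}}

```text
t: 3.35
ee_pos: [0.4954, -0.1012, 0.0978]
tool_rot: [-0.0, 0.999, -0.045, -0.0]
wrist_force: [-1.3, -0.6, 0.5]
opening: 0.0851
```

Run:
```python
from h import *
snap('top','t1');snap('side','s1')
a=np.hstack([cv2.imread('pics/t1.png')[60:220,170:380],cv2.imread('pics/s1.png')[110:270,240:450]]);cv2.imwrite('pics/a1.png',cv2.resize(a,None,fx=1.9,fy=1.9))
```

```text
(no output)
```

View pics/a1.png

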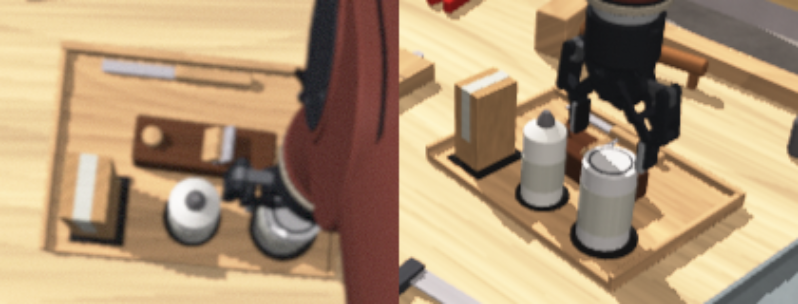

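Run:
```python
from h import *
p=cv2.imread('pics/s1.png')
for q in [(.4954,-.1012,.098),(.4954,-.1012,.115),(.4993,-.059,.085),(.4915,-.144,.085)]:
    u,v=proj('side',q); print(u,v); cv2.circle(p,(int(round(u)),int(round(v))),1,(0,0,255),-1)
cv2.imwrite('pics/a2.png',cv2.resize(p[110:270,290:430],None,fx=4,fy=3.7,interpolation=cv2.INTER_CUBIC))
```

```text
349.76356786536775 201.62028904896096
350.5470167038685 194.80340339646676
334.46981303120043 197.2799235423165
364.8944798779303 216.82735123765235
```

View pics/a2.png

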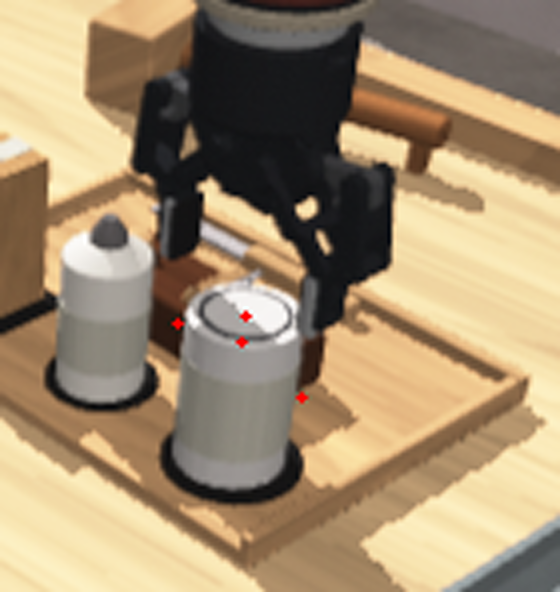

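Run:
```python
from h import *
d=np.load('pics/s1.npy'); W=world('side',d)
for u,v in ((335,170),(336,176),(334,165),(368,188),(367,195),(366,199),(352,203)):
    print(u,v,W[v,u].round(3))
d=np.load('pics/t1.npy'); W=world('top',d)
p=cv2.imread('pics/t1.png');cv2.imwrite('pics/a3.png',cv2.resize(p[110:210,270:370],None,fx=5.5,fy=5.5,interpolation=cv2.INTER_CUBIC))
for u,v in ((295,158),(300,158),(305,158),(292,162)): print(u,v,W[v,u].round(3))
```

```text
335 170 [ 0.499 -0.054  0.151]
336 176 [ 0.5   -0.058  0.137]
334 165 [ 0.491 -0.057  0.167]
368 188 [ 0.482 -0.148  0.161]
367 195 [ 0.481 -0.148  0.146]
366 199 [ 0.482 -0.147  0.136]
352 203 [ 0.476 -0.12   0.115]
295 158 [ 0.489 -0.037  0.234]
300 158 [ 0.492 -0.046  0.221]
305 158 [ 0.54  -0.077  0.01 ]
292 162 [ 0.489 -0.035  0.207]
```

View pics/a3.png

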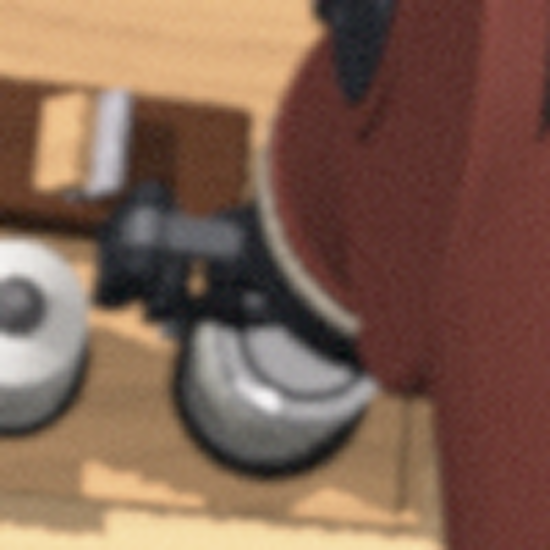

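The picture disagrees with the reported height. I put the move and the script in one batch, so the picture may have been taken mid-motion. From now on I'll run moves and scripts strictly one after the other.

Run:
```python
from h import *
s=ctrl.read_state(); print(s['t'],s['ee_pos'],s['joint_positions'].round(2) if hasattr(s['joint_positions'],'round') else s['joint_positions'])
p,d=snap('side','s2');cv2.imwrite('pics/a4.png',cv2.resize(p[110:270,290:430,::-1],None,fx=4,fy=3.7,interpolation=cv2.INTER_CUBIC))
```

```text
3.45 [ 0.49603766 -0.10125209  0.09866393] [ 0.52  0.17 -0.44  1.93  0.08  1.06 -1.62]
```

View pics/a4.png

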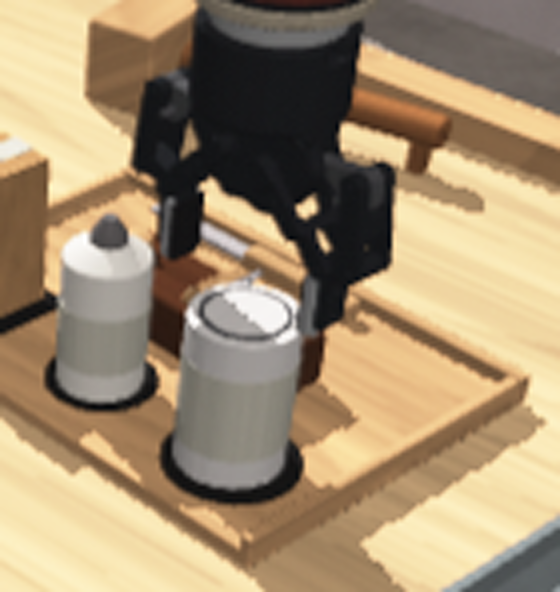

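Run:
```python
from h import *
d=np.load('pics/s2.npy'); W=world('side',d)
for u in (331,334,337,340,346,355,362,366,368,372,380):
    print(u,[(v,*W[v,u].round(3)) for v in range(150,206,6)])
```

```text
331 [(150, np.float64(0.503), np.float64(-0.037), np.float64(0.188)), (156, np.float64(0.494), np.float64(-0.045), np.float64(0.182)), (162, np.float64(0.488), np.float64(-0.051), np.float64(0.173)), (168, np.float64(0.488), np.float64(-0.053), np.float64(0.16)), (174, np.float64(0.49), np.float64(-0.052), np.float64(0.144)), (180, np.float64(0.587), np.float64(0.021), np.float64(0.049)), (186, np.float64(0.568), np.float64(0.005), np.float64(0.049)), (192, np.float64(0.551), np.float64(-0.009), np.float64(0.048)), (198, np.float64(0.548), np.float64(-0.013), np.float64(0.034)), (204, np.float64(0.55), np.float64(-0.013), np.float64(0.016))]
334 [(150, np.float64(0.511), np.float64(-0.038), np.float64(0.186)), (156, np.float64(0.483), np.float64(-0.061), np.float64(0.193)), (162, np.float64(0.488), np.float64(-0.058), np.float64(0.176)), (168, np.float64(0.49), np.float64(-0.058), np.float64(0.161)), (174, np.float64(0.493), np.float64(-0.057), np.float64(0.145)), (180, np.float64(0.589), np.float64(0.014), np.float64(0.051)), (186, np.float64(0.571), np.float64(-0.001), np.float64(0
[... 5362 characters left out ...]
t64(0.621), np.float64(-0.076), np.float64(0.012))]
380 [(150, np.float64(0.853), np.float64(0.065), np.float64(0.001)), (156, np.float64(0.488), np.float64(-0.16), np.float64(0.234)), (162, np.float64(0.48), np.float64(-0.166), np.float64(0.228)), (168, np.float64(0.479), np.float64(-0.169), np.float64(0.217)), (174, np.float64(0.48), np.float64(-0.17), np.float64(0.204)), (180, np.float64(0.48), np.float64(-0.172), np.float64(0.192)), (186, np.float64(0.481), np.float64(-0.173), np.float64(0.179)), (192, np.float64(0.669), np.float64(-0.064), np.float64(0.016)), (198, np.float64(0.656), np.float64(-0.074), np.float64(0.011)), (204, np.float64(0.638), np.float64(-0.087), np.float64(0.009))]
```

Same picture with the arm at rest: by depth from the side camera the fingertips are at z ≈ 0.13, though the stated TCP height implies about 0.094. The xy agrees. I'll lower by a step that is safe under either reading and look again.

Request:
{"op": "servo_tool", "data": {"moves": [[[0,0,-0.01,0,0,0],[0,0,-0.01,0,0,0],[0,0,-0.005,0,0,0],[0,0,0,0,0,0],[0,0,0,0,0,0]]]}}

```text
t: 4.12
ee_pos: [0.4959, -0.1012, 0.0735]
tool_rot: [-0.0, 0.999, -0.045, 0.0]
wrist_force: [0.8, 0.2, -0.4]
opening: 0.0855
```

```bash
cat >> h.py <<'E'
def fings(W,cx,cy,yaw,zmin,zmax,half=(0.035,0.075)):
    # lowest z of finger points near the two jaw lines
    a=np.radians(yaw); ex=np.array([np.cos(a),np.sin(a)]); ey=np.array([-np.sin(a),np.cos(a)])
    w=W.reshape(-1,3); r=w[:,:2]-[cx,cy]; lx=r@ex; ly=r@ey
    for s in (1,-1):
        m=(abs(lx)<.02)&(s*ly>half[0])&(s*ly<half[1])&(w[:,2]>zmin)&(w[:,2]<zmax)
        q=np.c_[lx,ly,w[:,2]][m]
        if len(q): 
            l=q[q[:,2]<q[:,2].min()+.03]; print(s,len(q),'zmin',np.percentile(q[:,2],1).round(4),'x',l[:,0].min().round(4),l[:,0].max().round(4),'y',l[:,1].min().round(4),l[:,1].max().round(4))
        else: print(s,'none')
E
python3 - <<'E'
from h import *
p,d=snap('side','s3');cv2.imwrite('pics/a5.png',cv2.resize(p[110:270,290:430,::-1],None,fx=4,fy=3.7,interpolation=cv2.INTER_CUBIC))
s=ctrl.read_state(); print(s['t'],s['ee_pos'],s['wrist_force'])
fings(world('side',np.load('pics/s2.npy')),.495,-.1012,-5.2,.06,.2)
fings(world('side',d),.495,-.1012,-5.2,.06,.2)
E
```

```text
4.175 [ 0.49596936 -0.10124665  0.07357604] [ 0.09161828 -0.41248658 -0.57788123]
1 521 zmin 0.0617 x -0.0182 0.0098 y 0.0693 0.075
-1 474 zmin 0.1333 x -0.0146 0.0086 y -0.057 -0.0419
1 610 zmin 0.0632 x -0.018 0.0108 y 0.0697 0.075
-1 645 zmin 0.1087 x -0.0129 0.0064 y -0.0567 -0.0417
```

View pics/a5.png

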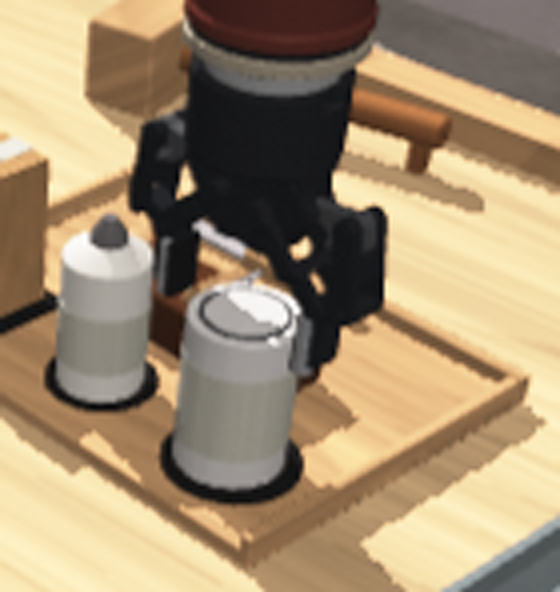

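The fingers moved exactly by the command but sit about 37 mm higher than the stated z implies. I'll rely on the camera heights and lower another 22 mm.

Request:
{"op": "servo_tool", "data": {"moves": [[[0,0,-0.01,0,0,0],[0,0,-0.007,0,0,0],[0,0,-0.005,0,0,0],[0,0,0,0,0,0],[0,0,0,0,0,0]]]}}

```text
t: 4.8
ee_pos: [0.4959, -0.1012, 0.0514]
tool_rot: [-0.0, 0.999, -0.045, 0.0]
wrist_force: [0.5, 0.2, -0.9]
opening: 0.0853
```

Run:
```python
from h import *
p,d=snap('side','s4');cv2.imwrite('pics/a6.png',cv2.resize(p[110:270,290:430,::-1],None,fx=4,fy=3.7,interpolation=cv2.INTER_CUBIC))
s=ctrl.read_state(); print(s['t'],s['ee_pos'],s['wrist_force'])
fings(world('side',d),.495,-.1012,-5.2,.06,.2)
```

```text
4.85 [ 0.49596745 -0.10123662  0.05153837] [ 0.28649189 -0.08465873 -0.14043642]
1 675 zmin 0.062 x -0.0169 0.0075 y 0.0424 0.0748
-1 809 zmin 0.0881 x -0.0129 0.008 y -0.0565 -0.0416
```

View pics/a6.png

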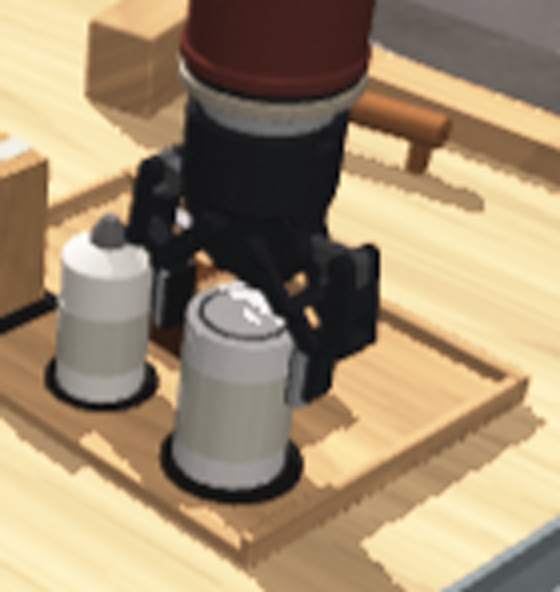

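Request:
{"op": "servo_tool", "data": {"moves": [[[0,0,0,0,0,0],[0,0,0,0,0,0],[0,0,0,0,0,0],[0,0,0,0,0,0],[0,0,0,0,0,0],[0,0,0,0,0,0],[0,0,0,0,0,0],[0,0,0,0,0,0]]], "grip": 0}}

```text
t: 5.85
ee_pos: [0.496, -0.1015, 0.0517]
tool_rot: [0.0, 0.999, -0.045, 0.0]
wrist_force: [-0.4, -0.7, 5.9]
opening: 0.0585
```

Request:
{"op": "servo_tool", "data": {"moves": [[[0,0,0.005,0,0,0],[0,0,0.01,0,0,0],[0,0,0.015,0,0,0],[0,0,0.02,0,0,0],[0,0,0.02,0,0,0],[0,0,0,0,0,0],[0,0,0,0,0,0]]]}}

```text
t: 6.72
ee_pos: [0.4954, -0.1012, 0.1209]
tool_rot: [0.0, 0.999, -0.045, -0.0]
wrist_force: [0.0, -0.2, -4.2]
opening: 0.0588
```

Run:
```python
from h import *
p,d=snap('side','s5');cv2.imwrite('pics/a7.png',p[:,:,::-1])
s=ctrl.read_state(); print(s['t'],s['ee_pos'],s['wrist_force'])
```

```text
6.775 [ 0.49516462 -0.10115921  0.12059203] [-0.2618149   0.01976528 -3.49937257]
```

View pics/a7.png

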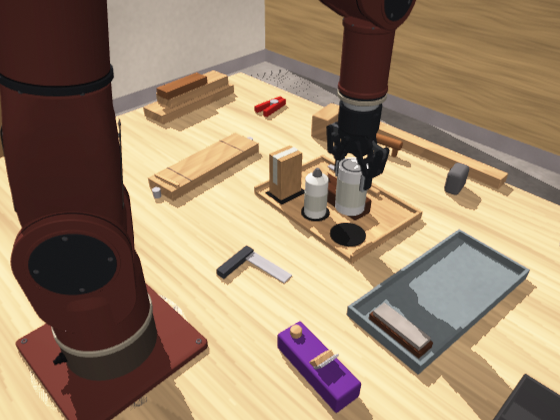

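Request:
{"op": "servo_tool", "data": {"moves": [[[-0.004,-0.014,0,0,0,0],[-0.007,-0.03,0,0,0,0],[-0.007,-0.03,0,0,0,0],[-0.007,-0.03,0,0,0,0],[-0.007,-0.03,0,0,0,0],[-0.007,-0.03,0,0,0,0],[-0.007,-0.03,0,0,0,0],[-0.005,-0.018,0,0,0,0],[-0.003,-0.012,0,0,0,0],[0,0,0,0,0,0],[0,0,-0.015,0,0,0],[0,0,-0.02,0,0,0],[0,0,-0.02,0,0,0],[0,0,0,0,0,0]]]}}

```text
t: 8.52
ee_pos: [0.4408, -0.3232, 0.0641]
tool_rot: [-0.001, 0.999, -0.044, -0.002]
wrist_force: [-0.0, -0.2, -3.9]
opening: 0.0586
```

Run:
```python
from h import *
p,d=snap('side','s6');cv2.imwrite('pics/a8.png',cv2.resize(p[180:380,320:540,::-1],None,fx=3,fy=3))
s=ctrl.read_state(); print(s['t'],s['ee_pos'],s['wrist_force'])
```

```text
8.575 [ 0.4415132  -0.32388797  0.06538927] [ 0.20836495  0.28980237 -2.86993266]
```

View pics/a8.png

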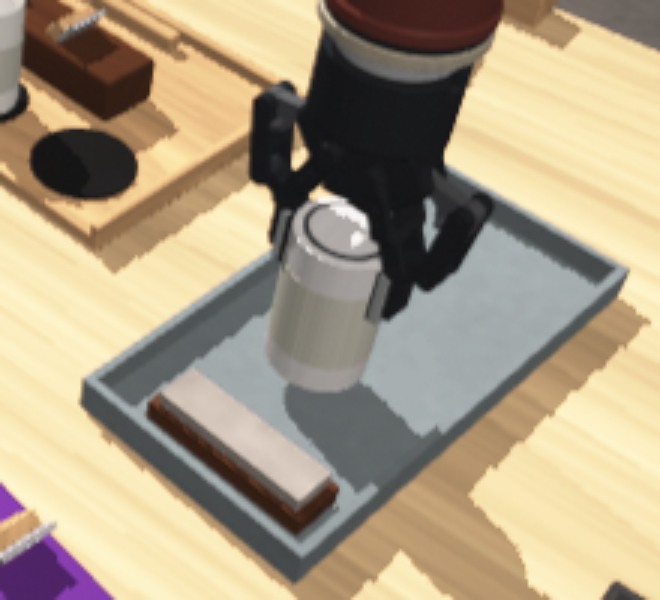

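Request:
{"op": "servo_tool", "data": {"moves": [[[0,0,-0.01,0,0,0],[0,0,-0.006,0,0,0],[0,0,-0.003,0,0,0],[0,0,-0.002,0,0,0],[0,0,0,0,0,0]]]}}

```text
t: 9.2
ee_pos: [0.4417, -0.3253, 0.0453]
tool_rot: [-0.0, 0.999, -0.045, 0.0]
wrist_force: [-0.8, -0.2, -4.6]
opening: 0.0587
```

Request:
{"op": "servo_tool", "data": {"moves": [[[0,0,-0.0015,0,0,0],[0,0,-0.001,0,0,0],[0,0,0,0,0,0]]]}}

```text
t: 9.57
ee_pos: [0.4418, -0.3253, 0.0429]
tool_rot: [0.0, 0.999, -0.045, 0.0]
wrist_force: [0.0, 0.6, -4.2]
opening: 0.0586
```

Request:
{"op": "servo_tool", "data": {"moves": [[[0,0,-0.001,0,0,0],[0,0,0,0,0,0]]]}}

```text
t: 9.82
ee_pos: [0.442, -0.3254, 0.0428]
tool_rot: [0.0, 0.999, -0.045, 0.0]
wrist_force: [-2.1, 1.4, 5.6]
opening: 0.0586
```

Request:
{"op": "servo_tool", "data": {"moves": [[[0,0,0,0,0,0],[0,0,0,0,0,0],[0,0,0,0,0,0],[0,0,0,0,0,0],[0,0,0,0,0,0],[0,0,0.01,0,0,0],[0,0,0.02,0,0,0],[0,0,0.03,0,0,0],[0,0,0.03,0,0,0],[0,0,0.03,0,0,0],[0,0,0,0,0,0]]], "grip": 1}}

```text
t: 11.2
ee_pos: [0.4432, -0.3261, 0.1651]
tool_rot: [0.001, 0.999, -0.045, 0.002]
wrist_force: [-0.3, -0.0, 0.2]
opening: 0.0855
```

Run:
```python
from h import *
p,d=snap('side','s7');cv2.imwrite('pics/a9.png',p[:,:,::-1])
s=ctrl.read_state(); print(s['t'],s['ee_pos'],s['wrist_force'])
W=world('side',d).reshape(-1,3)
m=(W[:,2]>.1)&(W[:,2]<.112)&(np.hypot(W[:,0]-.4415,W[:,1]+.325)<.06); print(cv2.minAreaRect((W[m,:2]*1000).astype(np.float32)),m.sum())
```

```text
11.25 [ 0.4423633  -0.32561737  0.16334367] [-0.84498045  0.04519903 -1.12730692]
((441.0852966308594, -326.13177490234375), (59.115684509277344, 58.8548583984375), 48.513771057128906) 749
```

View pics/a9.png

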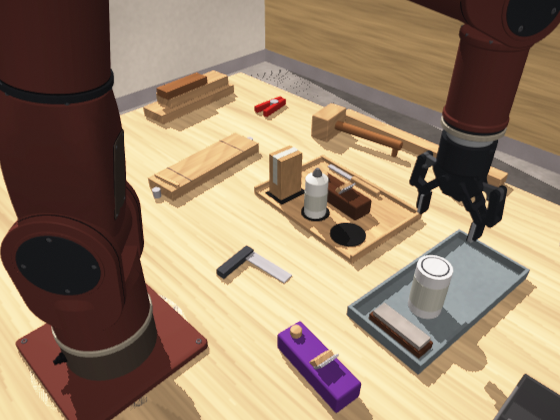

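Request:
{"op": "servo_tool", "data": {"moves": [[[0.0064,0.0355,0,0,0,0],[0.0064,0.0355,0,0,0,0],[0.0064,0.0355,0,0,0,0],[0.0064,0.0355,0,0,0,0],[0.0064,0.0355,0,0,0,0],[0.0064,0.0355,0,0,0,0],[0.0064,0.0355,0,0,0,0],[0.0064,0.0355,0,0,0,0],[0.0064,0.0355,0,0,0,0],[0,0,0,0,0,0],[0,0,-0.02,0,0,0],[0,0,-0.02,0,0,0],[0,0,0,0,0,0],[0,0,0,0,0,0]]]}}

```text
t: 13.0
ee_pos: [0.4994, -0.0062, 0.1222]
tool_rot: [0.0, 0.999, -0.045, 0.0]
wrist_force: [0.1, -0.7, 0.7]
opening: 0.0853
```

Run:
```python
from h import *
p,d=snap('side','s8');cv2.imwrite('pics/a10.png',cv2.resize(p[60:240,250:430,::-1],None,fx=3.3,fy=3.3))
s=ctrl.read_state(); print(s['t'],s['ee_pos'],s['wrist_force'])
```

```text
13.05 [ 0.49972278 -0.00608067  0.12251704] [ 0.71199339  0.19773258 -0.57926904]
```

View pics/a10.png

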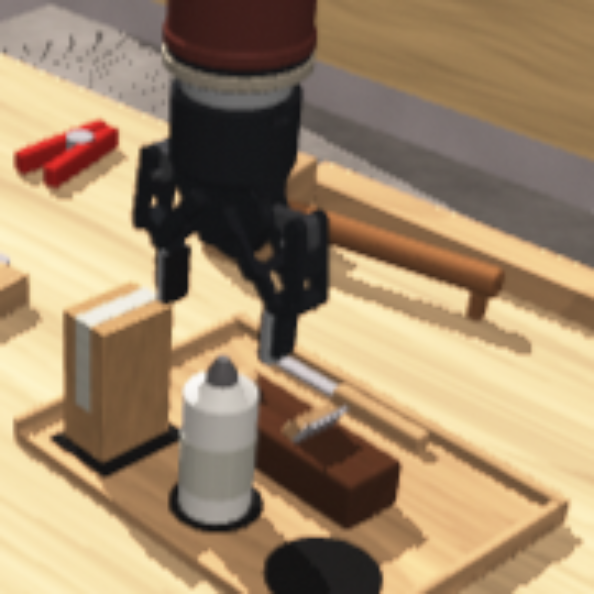

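Request:
{"op": "servo_tool", "data": {"moves": [[[0.001,0,-0.02,0,0,0],[0,0,-0.02,0,0,0],[0,0,-0.015,0,0,0],[0,0,-0.01,0,0,0],[0,0,-0.007,0,0,0],[0,0,0,0,0,0],[0,0,0,0,0,0]]]}}

```text
t: 13.92
ee_pos: [0.5007, -0.0057, 0.0503]
tool_rot: [-0.0, 0.999, -0.045, 0.0]
wrist_force: [0.3, -0.1, -0.2]
opening: 0.0857
```

Request:
{"op": "servo_tool", "data": {"moves": [[[0,0,0,0,0,0],[0,0,0,0,0,0],[0,0,0,0,0,0],[0,0,0,0,0,0],[0,0,0,0,0,0],[0,0,0,0,0,0],[0,0,0,0,0,0],[0,0,0,0,0,0]]], "grip": 0}}

```text
t: 14.92
ee_pos: [0.5009, -0.0058, 0.0503]
tool_rot: [0.0, 0.999, -0.045, 0.001]
wrist_force: [-0.5, 0.2, 5.6]
opening: 0.0485
```

Request:
{"op": "servo_tool", "data": {"moves": [[[0,0,0.005,0,0,0],[0,0,0.01,0,0,0],[0,0,0.015,0,0,0],[0,0,0.02,0,0,0],[0,0,0.02,0,0,0],[0.002,-0.014,0,0,0,0],[0.0025,-0.034,0,0,0,0],[0.0025,-0.034,0,0,0,0],[0.0025,-0.034,0,0,0,0],[0.0025,-0.034,0,0,0,0],[0.0025,-0.034,0,0,0,0],[0.0025,-0.034,0,0,0,0],[0.0025,-0.034,0,0,0,0],[0.0025,-0.034,0,0,0,0],[0.0025,-0.026,0,0,0,0],[0.0025,-0.016,0,0,0,0],[0,0,-0.015,0,0,0],[0,0,-0.02,0,0,0],[0,0,-0.02,0,0,0],[0,0,0,0,0,0]]]}}

```text
t: 17.42
ee_pos: [0.5259, -0.3321, 0.0621]
tool_rot: [-0.001, 0.999, -0.044, -0.002]
wrist_force: [-0.6, -0.5, -1.9]
opening: 0.0484
```

Run:
```python
from h import *
p,d=snap('side','s9');cv2.imwrite('pics/a11.png',cv2.resize(p[150:380,300:540,::-1],None,fx=2.6,fy=2.6))
s=ctrl.read_state(); print(s['t'],s['ee_pos'],s['wrist_force'])
```

```text
17.475 [ 0.52677342 -0.33276817  0.06359826] [ 0.17348129  0.13741474 -2.27467732]
```

View pics/a11.png

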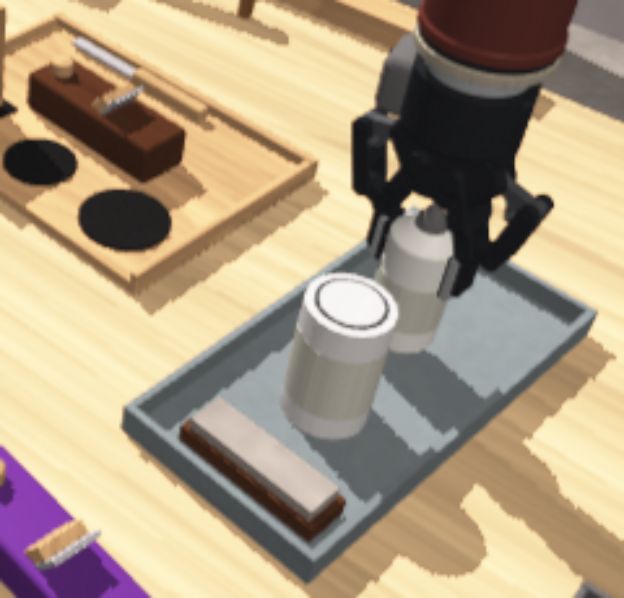

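Bottle held upright over slot 2, and the tin is standing. I'll lower it the last 22 mm.

Request:
{"op": "servo_tool", "data": {"moves": [[[0,0,-0.01,0,0,0],[0,0,-0.006,0,0,0],[0,0,-0.004,0,0,0],[0,0,-0.002,0,0,0],[0,0,0,0,0,0],[0,0,0,0,0,0]]]}}

```text
t: 18.23
ee_pos: [0.5275, -0.3338, 0.0431]
tool_rot: [0.0, 0.999, -0.045, 0.0]
wrist_force: [-0.1, 0.8, -2.7]
opening: 0.0487
```

Request:
{"op": "servo_tool", "data": {"moves": [[[0,0,-0.0015,0,0,0],[0,0,-0.001,0,0,0],[0,0,0,0,0,0]]]}}

```text
t: 18.6
ee_pos: [0.5276, -0.3339, 0.0414]
tool_rot: [0.0, 0.999, -0.045, 0.0]
wrist_force: [-3.9, 2.1, 6.3]
opening: 0.0483
```

Request:
{"op": "servo_tool", "data": {"moves": [[[0,0,0,0,0,0],[0,0,0,0,0,0],[0,0,0,0,0,0],[0,0,0,0,0,0],[0,0,0,0,0,0],[0,0,0.01,0,0,0],[0,0,0.02,0,0,0],[0,0,0.03,0,0,0],[0,0,0.03,0,0,0],[0,0,0.03,0,0,0],[0,0,0,0,0,0]]], "grip": 1}}

```text
t: 19.98
ee_pos: [0.5291, -0.3345, 0.1649]
tool_rot: [0.002, 0.999, -0.045, 0.003]
wrist_force: [0.8, 0.2, -0.2]
opening: 0.0857
```

Request:
{"op": "servo_tool", "data": {"moves": [[[-0.0013,0.0359,0,0,0,0],[-0.0013,0.0359,0,0,0,0],[-0.0013,0.0359,0,0,0,0],[-0.0013,0.0359,0,0,0,0],[-0.0013,0.0359,0,0,0,0],[-0.0013,0.0359,0,0,0,0],[-0.0013,0.0359,0,0,0,0],[-0.0013,0.0359,0,0,0,0],[-0.0013,0.0359,0,0,0,0],[-0.0013,0.0359,0,0,0,0],[-0.0013,0.0359,0,0,0,0],[-0.0013,0.0359,0,0,0,0],[0,0,0,0,0,0],[0,0,-0.02,0,0,0],[0,0,-0.02,0,0,0],[0,0,0,0,0,0],[0,0,0,0,0,0]]]}}

```text
t: 22.1
ee_pos: [0.5121, 0.0967, 0.1211]
tool_rot: [-0.0, 0.999, -0.045, 0.0]
wrist_force: [0.4, -0.7, 0.1]
opening: 0.0856
```

Run:
```python
from h import *
p,d=snap('side','s10');cv2.imwrite('pics/a12.png',p[:,:,::-1])
s=ctrl.read_state(); print(s['t'],s['ee_pos'],s['wrist_force'])
```

```text
22.15 [0.51230795 0.09684331 0.12128188] [-0.65107515 -0.88979299 -0.6205234 ]
```

View pics/a12.png

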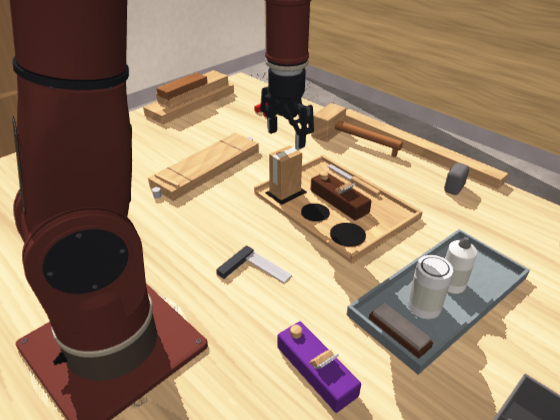

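Request:
{"op": "servo_tool", "data": {"moves": [[[0,0,-0.02,0,0,0],[0,0,-0.02,0,0,0],[0,0,-0.012,0,0,0],[0,0,-0.007,0,0,0],[0,0,-0.004,0,0,0],[0,0,0,0,0,0],[0,0,0,0,0,0]]]}}

```text
t: 23.02
ee_pos: [0.5121, 0.0972, 0.0578]
tool_rot: [-0.0, 0.999, -0.045, 0.0]
wrist_force: [0.8, -0.2, 0.3]
opening: 0.0852
```

Request:
{"op": "servo_tool", "data": {"moves": [[[0,0,0,0,0,0],[0,0,0,0,0,0],[0,0,0,0,0,0],[0,0,0,0,0,0],[0,0,0,0,0,0],[0,0,0,0,0,0],[0,0,0,0,0,0],[0,0,0,0,0,0]]], "grip": 0}}

```text
t: 24.02
ee_pos: [0.512, 0.0973, 0.0576]
tool_rot: [-0.0, 0.999, -0.045, 0.0]
wrist_force: [-0.4, 0.6, 4.8]
opening: 0.0435
```

Request:
{"op": "servo_tool", "data": {"moves": [[[0,0,0.005,0,0,0],[0,0,0.01,0,0,0],[0,0,0.025,0,0,0],[0,0,0.025,0,0,0],[0,0,0.025,0,0,0],[0.01,-0.02,0,0,0,0],[0.016,-0.034,0,0,0,0],[0.016,-0.034,0,0,0,0],[0.016,-0.034,0,0,0,0],[0.016,-0.034,0,0,0,0],[0.016,-0.034,0,0,0,0],[0.0085,-0.034,0,0,0,0],[0,-0.034,0,0,0,0],[0,-0.034,0,0,0,0],[0,-0.034,0,0,0,0],[0,-0.034,0,0,0,0],[0,-0.034,0,0,0,0],[0,-0.028,0,0,0,0],[0,-0.0165,0,0,0,0],[0,0,0,0,0,0]]]}}

```text
t: 26.52
ee_pos: [0.6097, -0.3424, 0.1469]
tool_rot: [-0.0, 0.999, -0.046, -0.0]
wrist_force: [-0.9, -0.2, -5.2]
opening: 0.0431
```

Request:
{"op": "servo_tool", "data": {"moves": [[[0,0,-0.015,0,0,0],[0,0,-0.02,0,0,0],[0,0,-0.02,0,0,0],[0,0,-0.015,0,0,0],[0,0,-0.008,0,0,0],[0,0,0,0,0,0],[0,0,0,0,0,0]]]}}

```text
t: 27.4
ee_pos: [0.6107, -0.3417, 0.0701]
tool_rot: [0.0, 0.999, -0.045, 0.001]
wrist_force: [-0.9, -0.1, -3.6]
opening: 0.0433
```

Run:
```python
from h import *
p,d=snap('side','s11');cv2.imwrite('pics/a13.png',cv2.resize(p[100:380,280:550,::-1],None,fx=2.1,fy=2.1))
s=ctrl.read_state(); print(s['t'],s['ee_pos'],s['wrist_force'])
```

```text
27.45 [ 0.61080098 -0.34170075  0.07024873] [ 0.50975504  0.33438318 -4.40711854]
```

View pics/a13.png

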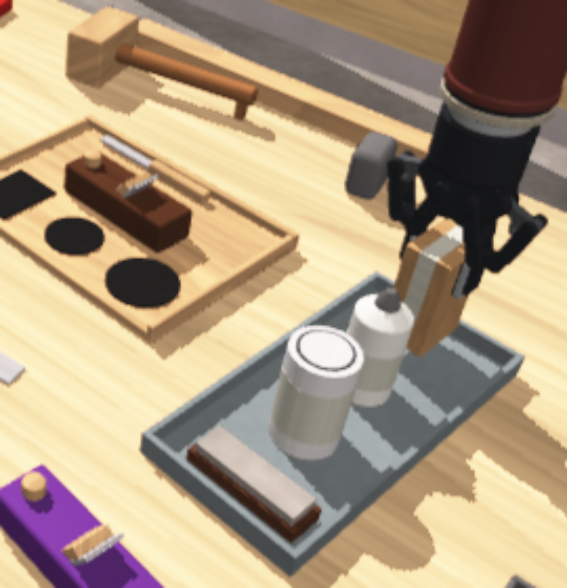

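Request:
{"op": "servo_tool", "data": {"moves": [[[0,0,-0.01,0,0,0],[0,0,-0.006,0,0,0],[0,0,-0.003,0,0,0],[0,0,-0.002,0,0,0],[0,0,0,0,0,0]]]}}

```text
t: 28.08
ee_pos: [0.6104, -0.3414, 0.0488]
tool_rot: [0.0, 0.999, -0.045, 0.0]
wrist_force: [-2.1, 1.7, -1.3]
opening: 0.0433
```

Request:
{"op": "servo_tool", "data": {"moves": [[[0,0,-0.001,0,0,0],[0,0,0,0,0,0]]]}}

```text
t: 28.32
ee_pos: [0.6105, -0.3414, 0.0487]
tool_rot: [0.0, 0.999, -0.045, 0.0]
wrist_force: [-5.3, 2.8, 6.5]
opening: 0.0431
```

Contact. I'll release, rise, and look from both cameras.

Request:
{"op": "servo_tool", "data": {"moves": [[[0,0,0,0,0,0],[0,0,0,0,0,0],[0,0,0,0,0,0],[0,0,0,0,0,0],[0,0,0,0,0,0],[0,0,0.01,0,0,0],[0,0,0.02,0,0,0],[0,0,0.03,0,0,0],[0,0,0.03,0,0,0],[0,0,0.03,0,0,0],[0,0,0,0,0,0]]], "grip": 1}}

```text
t: 29.7
ee_pos: [0.6121, -0.3421, 0.1723]
tool_rot: [0.001, 0.999, -0.045, 0.003]
wrist_force: [0.1, 0.5, 0.3]
opening: 0.085
```

Request:
{"op": "servo_tool", "data": {"moves": [[[0,0.035,0,0,0,9],[0,0.035,0,0,0,9],[0,0.035,0,0,0,9],[-0.004,0.035,0,0,0,9],[-0.004,0.035,0,0,0,9],[-0.004,0.035,0,0,0,9],[-0.004,0.035,0,0,0,9],[-0.004,0.035,0,0,0,9],[-0.008,0.024,0,0,0,9],[-0.008,0.02,0,0,0,9],[0,0,0,0,0,0],[0,0,0,0,0,0]]]}}

```text
t: 31.2
ee_pos: [0.5745, -0.0187, 0.1674]
tool_rot: [0.0, 0.739, 0.673, -0.0]
wrist_force: [-0.2, -1.2, -0.6]
opening: 0.0854
```

Run:
```python
from h import *
p,d=snap('side','s12');cv2.imwrite('pics/a14.png',p[:,:,::-1])
p2,d2=snap('top','t12')
s=ctrl.read_state(); print(s['t'],s['ee_pos'],s['tool_rot'],s['joint_positions'])
for n,D in(('side',d),('top',d2)):
    W=world(n,D).reshape(-1,3)
    for c,zl,zh in(((.441,-.326),.1,.112),((.527,-.334),.1,.126),((.61,-.341),.105,.116),((.574,-.017),.045,.056),((.359,-.334),.025,.035)):
        m=(W[:,2]>zl)&(W[:,2]<zh)&(np.hypot(W[:,0]-c[0],W[:,1]-c[1])<(.09 if zl==.045 else .06)); 
        if m.sum()>5:
            r=cv2.minAreaRect((W[m,:2]*1000).astype(np.float32)); print(n,m.sum(),np.round(r[0],1),np.round(r[1],1),round(r[2],1))
```

```text
31.3 [ 0.57452006 -0.01881893  0.16727955] [ 1.33407455e-04  7.39332477e-01  6.73340519e-01 -1.27551093e-04] [ 0.6194541   0.30535498 -0.79261301  1.68083016  0.22788634  1.25096148
 -0.31564233]
side 748 [ 441.9 -325.7] [60.5 58.7] 21.0
side 445 [ 526.8 -335.7] [ 43.1 118.9] 88.0
side 565 [ 611.1 -340.4] [44.9 68.2] 84.9
side 766 [572.6 -18. ] [150.4  52.7] 82.8
side 1014 [ 369.  -335.3] [116.1  98.8] 84.0
top 821 [575.6  -2. ] [119.7  50.4] 83.9
```

View pics/a14.png

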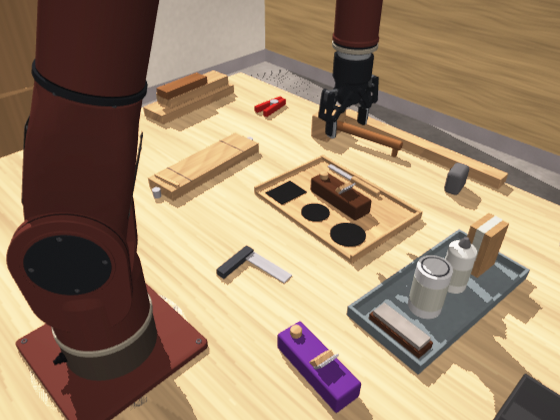

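View pics/t12.png

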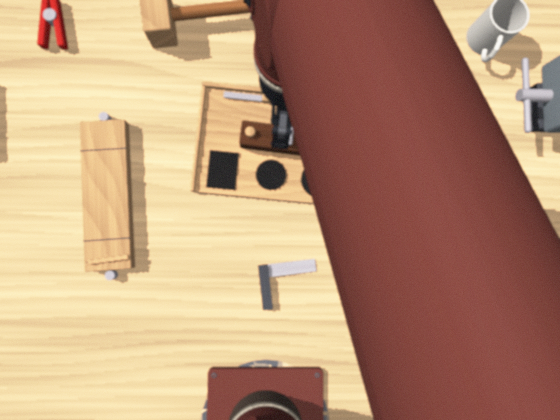

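Run:
```python
from h import *
W=world('top',np.load('pics/top0.npy'))
for u in (240,262,285): print([tuple(W[v,u].round(3)) for v in range(88,126,3)])
S=world('side',np.load('pics/s12.npy'))
# pads: dark pixels near z .015
for n,f,W in(('top','t12',world('top',np.load('pics/t12.npy'))),('side','s12',S)):
    g=cv2.imread(f'pics/{f}.png').max(2)
    for nm,c in(('carton',(.512,.097)),('glue',(.501,-.006)),('tin',(.495,-.102))):
        m=(g<45)&(np.hypot(W[...,0]-c[0],W[...,1]-c[1])<.06)&(abs(W[...,2]-.015)<.006)
        if m.sum()>50:
            r=cv2.minAreaRect((W[m][:,:2]*1000).astype(np.float32)); print(n,nm,m.sum(),np.round(r[0],1),np.round(r[1],1),round(r[2],1),W[m].mean(0).round(4))
a=cv2.imread('pics/s12.png')[70:250,230:430];cv2.imwrite('pics/a15.png',cv2.resize(a,None,fx=3.3,fy=3.3,interpolation=cv2.INTER_CUBIC))
```

```text
[(np.float64(0.682), np.float64(0.06), np.float64(0.021)), (np.float64(0.679), np.float64(0.06), np.float64(0.013)), (np.float64(0.669), np.float64(0.06), np.float64(0.021)), (np.float64(0.664), np.float64(0.06), np.float64(0.018)), (np.float64(0.66), np.float64(0.06), np.float64(0.011)), (np.float64(0.654), np.float64(0.06), np.float64(0.009)), (np.float64(0.648), np.float64(0.06), np.float64(0.01)), (np.float64(0.641), np.float64(0.06), np.float64(0.012)), (np.float64(0.634), np.float64(0.06), np.float64(0.012)), (np.float64(0.627), np.float64(0.059), np.float64(0.013)), (np.float64(0.622), np.float64(0.06), np.float64(0.01)), (np.float64(0.615), np.float64(0.059), np.float64(0.012)), (np.float64(0.609), np.float64(0.059), np.float64(0.01))]
[(np.float64(0.683), np.float64(0.015), np.float64(0.022)), (np.float64(0.677), np.float64(0.014), np.float64(0.02)), (np.float64(0.674), np.float64(0.014), np.float64(0.012)), (np.float64(0.662), np.float64(0.014), np.float64(0.026)), (np.float64(0.656), np.float64(0.014), np.float64(0.024)), (np.float64(0.654), np.float64(0.014), np.float64(0
[... 847 characters left out ...]
oat64(0.643), np.float64(-0.034), np.float64(0.012)), (np.float64(0.635), np.float64(-0.034), np.float64(0.016)), (np.float64(0.63), np.float64(-0.034), np.float64(0.011)), (np.float64(0.624), np.float64(-0.034), np.float64(0.011)), (np.float64(0.617), np.float64(-0.035), np.float64(0.011)), (np.float64(0.61), np.float64(-0.034), np.float64(0.014))]
top carton 591 [511.5  93.6] [51.2 69.6] 85.0 [0.5123 0.0938 0.015 ]
top glue 401 [503.   -6.6] [52.6 53.5] 1.0 [ 0.5035 -0.0055  0.0151]
side carton 442 [511.7  95.3] [60.3 76. ] 85.9 [0.5112 0.0941 0.0145]
side glue 372 [514.   -6.2] [61.8 79.6] 80.2 [ 0.505  -0.006   0.0149]
side tin 611 [497.3 -99.5] [83.9 73.5] 72.7 [ 0.4954 -0.1052  0.0145]
```

View pics/a15.png

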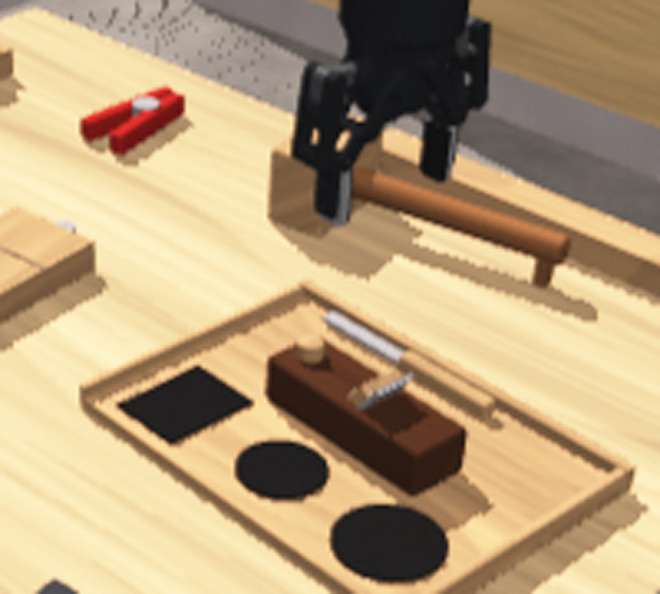

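Request:
{"op": "servo_tool", "data": {"moves": [[[-0.001,0.0015,-0.03,0,0,-0.5],[0,0,-0.03,0,0,0],[0,0,-0.03,0,0,0],[0,0,-0.025,0,0,0],[0,0,-0.02,0,0,0],[0,0,0,0,0,0],[0,0,0,0,0,0]]]}}

```text
t: 32.17
ee_pos: [0.5739, -0.0159, 0.0332]
tool_rot: [0.0, 0.741, 0.671, 0.0]
wrist_force: [-0.3, 0.4, 0.2]
opening: 0.085
```

Run:
```python
from h import *
p,d=snap('side','s13');a=p[70:250,230:430,::-1];cv2.imwrite('pics/a16.png',cv2.resize(a,None,fx=3.3,fy=3.3,interpolation=cv2.INTER_CUBIC))
s=ctrl.read_state(); print(s['t'],s['ee_pos'],s['wrist_force'])
fings(world('side',d),.5735,-.0173,84.2,.053,.2)
```

```text
32.225 [ 0.57406168 -0.01594761  0.03334491] [-0.14737788  0.38963576  0.56665999]
1 748 zmin 0.0692 x -0.0107 0.0109 y 0.0423 0.0592
-1 400 zmin 0.0669 x -0.0113 0.0144 y -0.054 -0.0385
```

View pics/a16.png

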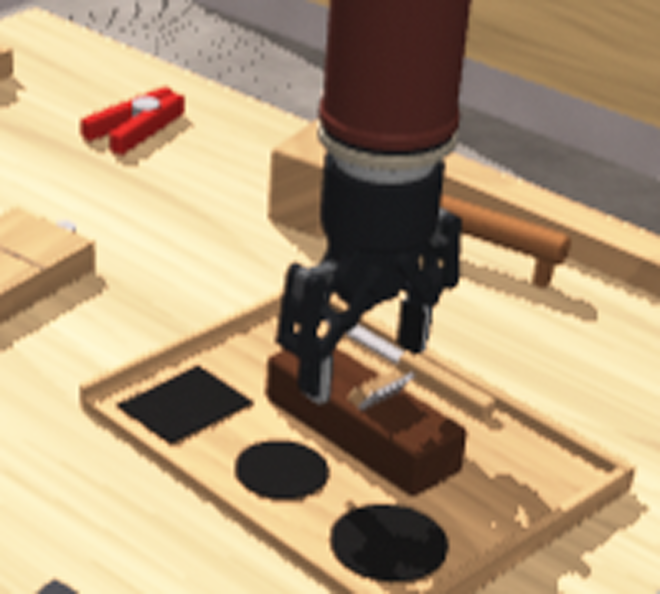

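Request:
{"op": "servo_tool", "data": {"moves": [[[0,-0.001,-0.015,0,0,0],[0,0,-0.012,0,0,0],[0,0,-0.007,0,0,0],[0,0,-0.004,0,0,0],[0,0,0,0,0,0],[0,0,0,0,0,0]]]}}

```text
t: 32.98
ee_pos: [0.5735, -0.0169, -0.0054]
tool_rot: [0.0, 0.741, 0.672, 0.0]
wrist_force: [-0.7, 0.1, 0.4]
opening: 0.0853
```

Request:
{"op": "servo_tool", "data": {"moves": [[[0,0,0,0,0,0],[0,0,0,0,0,0],[0,0,0,0,0,0],[0,0,0,0,0,0],[0,0,0,0,0,0],[0,0,0,0,0,0],[0,0,0,0,0,0],[0,0,0,0,0,0]]], "grip": 0}}

```text
t: 33.98
ee_pos: [0.5741, -0.017, -0.005]
tool_rot: [0.001, 0.741, 0.671, 0.001]
wrist_force: [1.7, -1.0, 6.3]
opening: 0.0494
```

Request:
{"op": "servo_tool", "data": {"moves": [[[0,0,0.005,0,0,0],[0,0,0.01,0,0,0],[0,0,0.02,0,0,0],[0,0,0.025,0,0,0],[0,0,0.03,0,0,0],[0,0,0,0,0,0],[0,0,0,0,0,0]]]}}

```text
t: 34.85
ee_pos: [0.5727, -0.0172, 0.0837]
tool_rot: [-0.0, 0.741, 0.671, -0.0]
wrist_force: [-0.3, 0.3, -5.9]
opening: 0.0493
```

Request:
{"op": "servo_tool", "data": {"moves": [[[-0.008,0.0227,0,0,0,6.7],[-0.008,0.0227,0,0,0,6.7],[-0.008,0.0227,0,0,0,6.7],[-0.008,0.0227,0,0,0,6.7],[-0.008,0.0227,0,0,0,6.7],[-0.008,0.0227,0,0,0,6.7],[-0.008,0.0227,0,0,0,6.7],[-0.008,0.0227,0,0,0,6.7],[-0.008,0.0227,0,0,0,6.7],[-0.008,0.0227,0,0,0,6.7],[-0.008,0.0227,0,0,0,6.7],[-0.008,0.0227,0,0,0,6.7],[-0.008,0.0227,0,0,0,6.7],[-0.008,0.0227,0,0,0,6.7],[-0.006,0.0227,0,0,0,6.5],[0,0,0,0,0,0],[0,0,0,0,0,0]]]}}

```text
t: 36.98
ee_pos: [0.455, 0.3226, 0.0833]
tool_rot: [-0.001, -0.04, 0.999, -0.001]
wrist_force: [0.1, -0.4, -5.6]
opening: 0.0493
```

Run:
```python
from h import *
p,d=snap('side','s14'); p2,d2=snap('top','t14')
s=ctrl.read_state(); print(s['t'],s['ee_pos'],s['tool_rot'],s['wrist_force'])
W=world('top',d2); g=p2.max(2)
for nm,c in(('carton',(.512,.095)),('glue',(.502,-.006)),('tin',(.4955,-.103))):
    m=(g<50)&(np.hypot(W[...,0]-c[0],W[...,1]-c[1])<.055)&(abs(W[...,2]-.015)<.008)
    if m.sum()>50:
        r=cv2.minAreaRect((W[m][:,:2]*1000).astype(np.float32)); print(nm,m.sum(),np.round(r[0],1),np.round(r[1],1),round(r[2],1),W[m].mean(0).round(4))
```

```text
37.075 [0.45553452 0.32237008 0.08369806] [-3.00443868e-04 -3.96368431e-02  9.99213975e-01 -5.11535841e-04] [ 0.32124074  0.25640688 -5.3670303 ]
carton 829 [511.1  93.7] [52.3 70.4] 85.6 [0.5114 0.0936 0.015 ]
glue 544 [503.2  -6.6] [53.  53.5] 0.9 [ 0.5032 -0.0061  0.015 ]
tin 806 [ 495.4 -105.4] [65.8 67.2] 62.4 [ 0.4951 -0.1054  0.0149]
```

View pics/s14.png

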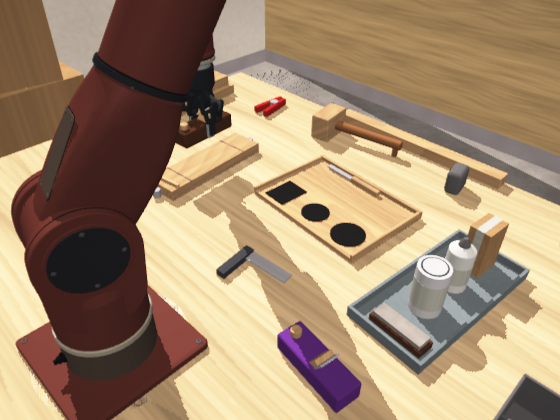

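View pics/t14.png

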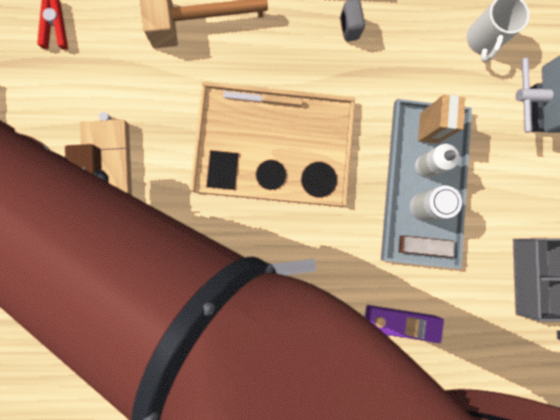

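Request:
{"op": "servo_tool", "data": {"moves": [[[0,0,-0.015,0,0,0],[0,0,-0.02,0,0,0],[0,0,-0.015,0,0,0],[0,0,-0.01,0,0,0],[0,0,-0.006,0,0,0],[0,0,0,0,0,0],[0,0,0,0,0,0]]]}}

```text
t: 37.95
ee_pos: [0.4555, 0.3239, 0.0188]
tool_rot: [0.0, -0.041, 0.999, 0.0]
wrist_force: [-1.0, 0.0, -4.5]
opening: 0.0491
```

Request:
{"op": "servo_tool", "data": {"moves": [[[0,0,-0.002,0,0,0],[0,0,-0.002,0,0,0],[0,0,-0.001,0,0,0],[0,0,0,0,0,0]]]}}

```text
t: 38.45
ee_pos: [0.4552, 0.3235, 0.0132]
tool_rot: [-0.0, -0.041, 0.999, -0.0]
wrist_force: [-0.6, -0.8, -4.9]
opening: 0.0492
```

Request:
{"op": "servo_tool", "data": {"moves": [[[0,0,-0.0015,0,0,0],[0,0,0,0,0,0],[0,0,-0.001,0,0,0],[0,0,0,0,0,0]]]}}

```text
t: 38.95
ee_pos: [0.4553, 0.3236, 0.0111]
tool_rot: [0.0, -0.041, 0.999, -0.0]
wrist_force: [-0.6, -2.3, 0.8]
opening: 0.0494
```

Request:
{"op": "servo_tool", "data": {"moves": [[[0,0,0,0,0,0],[0,0,0,0,0,0],[0,0,0,0,0,0],[0,0,0,0,0,0],[0,0,0,0,0,0],[0,0,0.01,0,0,0],[0,0,0.025,0,0,0],[0,0,0.035,0,0,0],[0,0,0.035,0,0,0],[0,0,0.035,0,0,0],[0,0,0.015,0,0,0]]], "grip": 1}}

```text
t: 40.33
ee_pos: [0.4557, 0.3243, 0.1682]
tool_rot: [0.001, -0.041, 0.999, 0.001]
wrist_force: [0.4, 0.6, -0.4]
opening: 0.0852
```

Request:
{"op": "servo_tool", "data": {"moves": [[[0.01,-0.035,0,0,0,-10],[0.01,-0.035,0,0,0,-10],[0.01,-0.035,0,0,0,-10],[0.01,-0.035,0,0,0,-10],[0.01,-0.035,0,0,0,-10],[0.01,-0.035,0,0,0,-10],[0.01,-0.035,0,0,0,-10],[0.01,-0.035,0,0,0,-10],[0.01,-0.035,0,0,0,-10],[0.01,-0.035,0,0,0,-10],[0.01,-0.035,0,0,0,-10],[0.01,-0.035,0,0,0,-10],[0.01,-0.035,0,0,0,-10],[0,0,0,0,0,0],[0,0,0,0,0,0]]]}}

```text
t: 42.2
ee_pos: [0.5849, -0.1306, 0.1654]
tool_rot: [-0.001, 0.888, 0.46, -0.0]
wrist_force: [0.1, 0.9, 0.2]
opening: 0.0854
```

```bash
cat > chk.py <<'E'
from h import *
import sys
t=sys.argv[1]
p,d=snap('side','s'+t); p2,d2=snap('top','t'+t)
s=ctrl.read_state(); print(s['t'],s['ee_pos'],s['tool_rot'],s['wrist_force'],s['joint_positions'])
for n,D in(('side',d),('top',d2)):
    W=world(n,D).reshape(-1,3)
    m=(W[:,2]>.06)&(W[:,2]<.072)&(np.hypot(W[:,0]-.455,W[:,1]-.323)<.09)
    if m.sum()>20:
        r=cv2.minAreaRect((W[m,:2]*1000).astype(np.float32)); print(n,'plane',m.sum(),np.round(r[0],1),np.round(r[1],1),round(r[2],1))
E
python3 chk.py 15
```

```text
42.3 [ 0.58506177 -0.12999261  0.16570384] [-2.98567392e-04  8.87703990e-01  4.60414527e-01 -1.73328071e-05] [ 0.30340314  0.00690815 -0.04764741] [ 0.70940167  0.33916306 -0.69493253  1.62622377  0.22524221  1.25863363
 -0.64104781]
side plane 563 [453.1 321.6] [151.6  51.1] 3.4
top plane 1747 [454.2 322.9] [150.2  50.7] 4.8
```

View pics/t15.png

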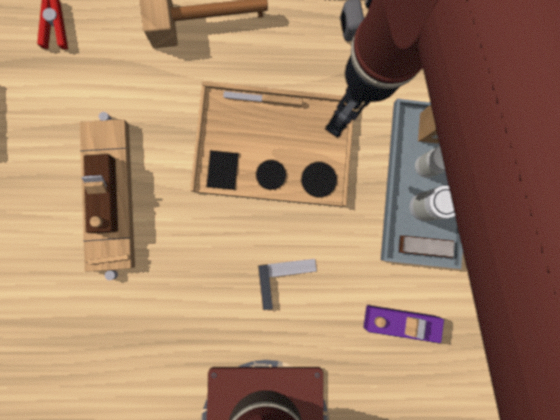

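View pics/s15.png

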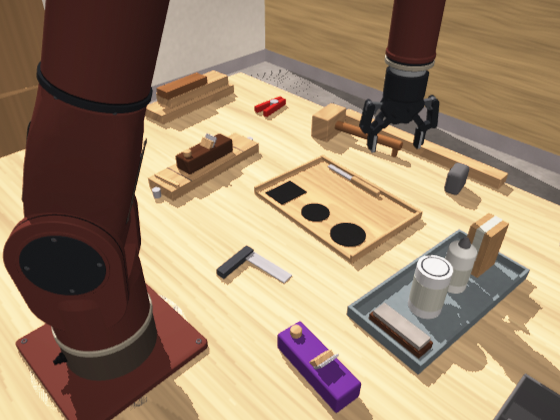

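Request:
{"op": "servo_tool", "data": {"moves": [[[0.0032,-0.0264,0,0,0,-7.5],[0.0032,-0.0264,0,0,0,-7.5],[0.0032,-0.0264,0,0,0,-7.5],[0.0032,-0.0264,0,0,0,-7.5],[0.0032,-0.0264,0,0,0,-7.5],[0.0032,-0.0264,0,0,0,-7.5],[0.0032,-0.0264,0,0,0,-7.5],[0.0032,-0.0264,0,0,0,-7.5],[0,0,0,0,0,0],[0,0,-0.02,0,0,0],[0,0,-0.02,0,0,0],[0,0,0,0,0,0],[0,0,0,0,0,0]]]}}

```text
t: 43.92
ee_pos: [0.6109, -0.3422, 0.1258]
tool_rot: [-0.0, 0.999, -0.046, -0.0]
wrist_force: [1.0, -0.1, 0.2]
opening: 0.0852
```

```bash
python3 chk.py 16
python3 - <<'E'
from h import *
a=cv2.imread('pics/s16.png')[120:360,330:550];cv2.imwrite('pics/a17.png',cv2.resize(a,None,fx=2.4,fy=2.4))
E
```

```text
44.025 [ 0.61127438 -0.34267768  0.12658979] [ 2.09956926e-04  9.98923018e-01 -4.63947015e-02  5.40407062e-04] [ 0.49872426  1.02934191 -0.78733691] [ 0.73714244  0.52135899 -0.41350962  1.41160918  0.21243682  1.25144282
 -1.35744731]
side plane 564 [452.8 322. ] [150.6  53.4] 4.2
top plane 1746 [454.1 323.3] [150.   50.7] 4.2
```

View pics/a17.png

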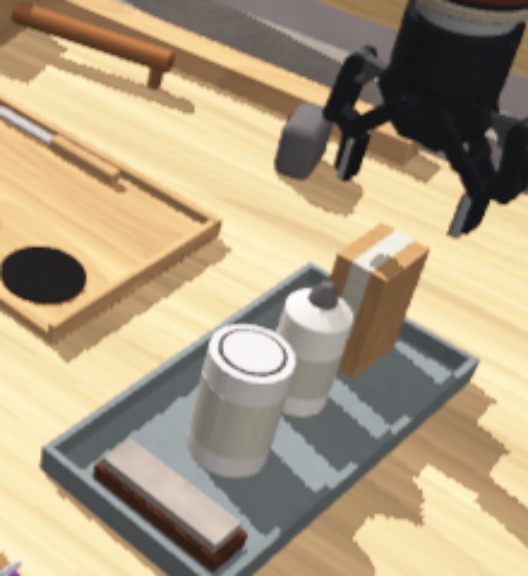

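Request:
{"op": "servo_tool", "data": {"moves": [[[0,0.001,-0.02,0,0,0],[0,0,-0.02,0,0,0],[0,0,-0.02,0,0,0],[0,0,-0.01,0,0,0],[0,0,-0.006,0,0,0],[0,0,0,0,0,0],[0,0,0,0,0,0]]]}}

```text
t: 44.9
ee_pos: [0.6113, -0.3418, 0.0506]
tool_rot: [0.0, 0.999, -0.047, 0.001]
wrist_force: [0.2, 0.7, -0.5]
opening: 0.0854
```

Request:
{"op": "servo_tool", "data": {"moves": [[[0,0,0,0,0,0],[0,0,0,0,0,0],[0,0,0,0,0,0],[0,0,0,0,0,0],[0,0,0,0,0,0],[0,0,0,0,0,0],[0,0,0,0,0,0],[0,0,0,0,0,0]]], "grip": 0}}

```text
t: 45.9
ee_pos: [0.6111, -0.3416, 0.0503]
tool_rot: [0.0, 0.999, -0.046, 0.0]
wrist_force: [-0.6, 0.5, 5.1]
opening: 0.0436
```

Request:
{"op": "servo_tool", "data": {"moves": [[[0,0,0.005,0,0,0],[0,0,0.01,0,0,0],[0,0,0.025,0,0,0],[0,0,0.025,0,0,0],[0,0,0.025,0,0,0],[0,0.018,0,0,0,0],[0,0.034,0,0,0,0],[0,0.034,0,0,0,0],[0,0.034,0,0,0,0],[0,0.034,0,0,0,0],[-0.006,0.034,0,0,0,0],[-0.014,0.034,0,0,0,0],[-0.014,0.034,0,0,0,0],[-0.014,0.034,0,0,0,0],[-0.014,0.034,0,0,0,0],[-0.014,0.034,0,0,0,0],[-0.014,0.034,0,0,0,0],[-0.007,0.026,0,0,0,0],[-0.003,0.017,0,0,0,0],[0,0,0,0,0,0]]]}}

```text
t: 48.4
ee_pos: [0.51, 0.0948, 0.1393]
tool_rot: [-0.0, 0.999, -0.045, -0.0]
wrist_force: [0.1, -0.9, -3.9]
opening: 0.0429
```

Request:
{"op": "servo_tool", "data": {"moves": [[[0,0,-0.015,0,0,0],[0,0,-0.02,0,0,0],[0,0,-0.015,0,0,0],[0,0,-0.008,0,0,0],[0,0,0,0,0,0],[0,0,0,0,0,0]]]}}

```text
t: 49.15
ee_pos: [0.5113, 0.0935, 0.0824]
tool_rot: [-0.0, 0.999, -0.047, 0.0]
wrist_force: [-0.4, 0.2, -3.5]
opening: 0.0436
```

```bash
python3 chk.py 17
python3 - <<'E'
from h import *
a=cv2.imread('pics/s17.png')[80:280,220:440];cv2.imwrite('pics/a18.png',cv2.resize(a,None,fx=2.8,fy=2.8))
E
```

```text
49.25 [0.51132333 0.09349901 0.08244487] [-7.30845284e-05  9.98919707e-01 -4.64658946e-02  5.77692139e-04] [-0.47039649 -0.83921451 -3.90037606] [ 0.3165694   0.24429271 -0.65089646  1.90729856  0.17070173  1.04377239
 -2.06993665]
side plane 565 [452.6 321.2] [152.3  53.1] 3.8
top plane 1744 [454.2 322.8] [150.2  50.2] 4.5
```

View pics/a18.png

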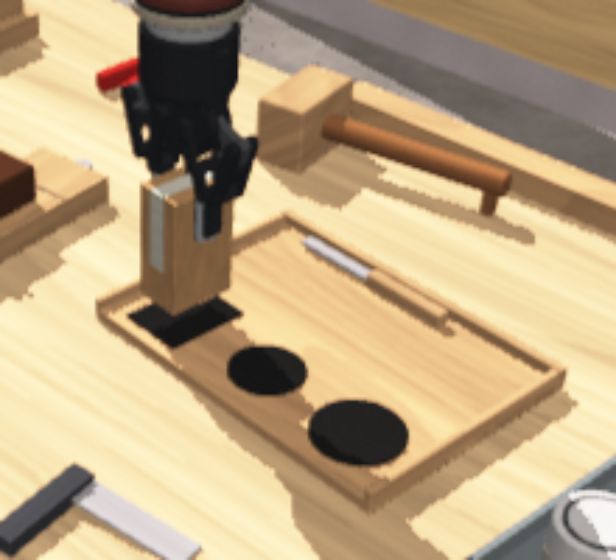

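Request:
{"op": "servo_tool", "data": {"moves": [[[0,0,-0.01,0,0,0],[0,0,-0.006,0,0,0],[0,0,-0.003,0,0,0],[0,0,-0.002,0,0,0],[0,0,0,0,0,0]]]}}

```text
t: 49.88
ee_pos: [0.5108, 0.0934, 0.0607]
tool_rot: [-0.0, 0.999, -0.047, -0.0]
wrist_force: [-0.0, -0.1, -4.6]
opening: 0.0431
```

Request:
{"op": "servo_tool", "data": {"moves": [[[0,0,-0.0015,0,0,0],[0,0,0,0,0,0]]]}}

```text
t: 50.12
ee_pos: [0.5109, 0.0934, 0.0593]
tool_rot: [-0.0, 0.999, -0.047, 0.0]
wrist_force: [0.4, -0.6, -4.0]
opening: 0.0435
```

Request:
{"op": "servo_tool", "data": {"moves": [[[0,0,-0.001,0,0,0],[0,0,0,0,0,0]]]}}

```text
t: 50.38
ee_pos: [0.511, 0.0934, 0.0591]
tool_rot: [0.0, 0.999, -0.046, 0.0]
wrist_force: [-3.4, 0.1, 5.9]
opening: 0.0433
```

Request:
{"op": "servo_tool", "data": {"moves": [[[0,0,0,0,0,0],[0,0,0,0,0,0],[0,0,0,0,0,0],[0,0,0,0,0,0],[0,0,0,0,0,0],[0,0,0.01,0,0,0],[0,0,0.02,0,0,0],[0,0,0.03,0,0,0],[0,0,0.03,0,0,0],[0,0,0.02,0,0,0],[0,0,0,0,0,0]]], "grip": 1}}

```text
t: 51.75
ee_pos: [0.5119, 0.0937, 0.1703]
tool_rot: [-0.0, 0.999, -0.046, 0.002]
wrist_force: [-0.2, 0.4, 0.3]
opening: 0.0854
```

Request:
{"op": "servo_tool", "data": {"moves": [[[0.0013,-0.0356,0,0,0,0],[0.0013,-0.0356,0,0,0,0],[0.0013,-0.0356,0,0,0,0],[0.0013,-0.0356,0,0,0,0],[0.0013,-0.0356,0,0,0,0],[0.0013,-0.0356,0,0,0,0],[0.0013,-0.0356,0,0,0,0],[0.0013,-0.0356,0,0,0,0],[0.0013,-0.0356,0,0,0,0],[0.0013,-0.0356,0,0,0,0],[0.0013,-0.0356,0,0,0,0],[0.0013,-0.0356,0,0,0,0],[0,0,0,0,0,0],[0,0,-0.02,0,0,0],[0,0,-0.02,0,0,0],[0,0,0,0,0,0],[0,0,0,0,0,0]]]}}

```text
t: 53.88
ee_pos: [0.5266, -0.3334, 0.1283]
tool_rot: [-0.0, 0.999, -0.046, -0.0]
wrist_force: [0.4, 0.3, 0.5]
opening: 0.0852
```

```bash
python3 chk.py 18
python3 - <<'E'
from h import *
a=cv2.imread('pics/s18.png')[110:370,250:550];cv2.imwrite('pics/a19.png',cv2.resize(a,None,fx=2.2,fy=2.2))
for n in('side','top'):
    W=world(n,np.load(f'pics/{n[0]}18.npy')).reshape(-1,3)
    for nm,c,zl,zh in(('carton',(.511,.094),.114,.125),('bottle',(.527,-.334),.111,.13)):
        m=(W[:,2]>zl)&(W[:,2]<zh)&(np.hypot(W[:,0]-c[0],W[:,1]-c[1])<(.05 if nm=='carton' else .03))
        if m.sum()>9:
            r=cv2.minAreaRect((W[m,:2]*1000).astype(np.float32)); print(n,nm,m.sum(),np.round(r[0],1),np.round(r[1],1),round(r[2],1))
E
```

```text
53.975 [ 0.52690794 -0.33379739  0.12900999] [ 2.45363477e-04  9.98925098e-01 -4.63504644e-02  4.73093315e-04] [-0.21536274 -0.88850893  0.1474161 ] [ 0.7827299   0.3607714  -0.36176507  1.62144898  0.13545884  1.18308107
 -1.27243614]
side plane 561 [452.5 321.6] [149.   52.6] 3.4
top plane 1746 [454.  323.2] [150.1  50.8] 4.9
side carton 350 [510.   93.5] [47.1 65.6] 83.9
side bottle 79 [ 526.1 -333.1] [19.4 14.3] 79.5
top carton 875 [511.2  94. ] [44.3 63. ] 84.5
top bottle 81 [ 528.2 -332. ] [18.1 16.7] 41.6
```

View pics/a19.png

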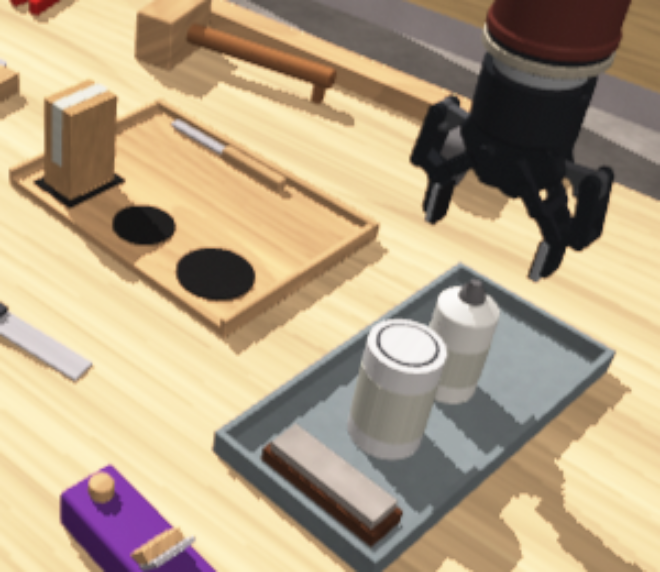

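Request:
{"op": "servo_tool", "data": {"moves": [[[0,0,-0.02,0,0,0],[0,0,-0.02,0,0,0],[0,0,-0.02,0,0,0],[0,0,-0.015,0,0,0],[0,0,-0.007,0,0,0],[0,0,-0.004,0,0,0],[0,0,0,0,0,0],[0,0,0,0,0,0]]]}}

```text
t: 54.98
ee_pos: [0.5268, -0.3341, 0.043]
tool_rot: [0.0, 0.999, -0.047, 0.0]
wrist_force: [-0.3, 0.0, 0.4]
opening: 0.0854
```

Request:
{"op": "servo_tool", "data": {"moves": [[[0,0,0,0,0,0],[0,0,0,0,0,0],[0,0,0,0,0,0],[0,0,0,0,0,0],[0,0,0,0,0,0],[0,0,0,0,0,0],[0,0,0,0,0,0],[0,0,0,0,0,0]]], "grip": 0}}

```text
t: 55.98
ee_pos: [0.5269, -0.3339, 0.0428]
tool_rot: [0.0, 0.999, -0.046, 0.0]
wrist_force: [0.2, 0.4, 5.2]
opening: 0.0487
```

Request:
{"op": "servo_tool", "data": {"moves": [[[0,0,0.005,0,0,0],[0,0,0.01,0,0,0],[0,0,0.02,0,0,0],[0,0,0.02,0,0,0],[0,0,0.02,0,0,0],[0,0.014,0,0,0,0],[-0.002,0.034,0,0,0,0],[-0.003,0.034,0,0,0,0],[-0.003,0.034,0,0,0,0],[-0.003,0.034,0,0,0,0],[-0.003,0.034,0,0,0,0],[-0.003,0.034,0,0,0,0],[-0.003,0.034,0,0,0,0],[-0.0025,0.034,0,0,0,0],[-0.001,0.026,0,0,0,0],[-0.0002,0.0156,0,0,0,0],[0,0,-0.015,0,0,0],[0,0,-0.02,0,0,0],[0,0,-0.008,0,0,0],[0,0,0,0,0,0]]]}}

```text
t: 58.48
ee_pos: [0.5021, -0.0069, 0.0734]
tool_rot: [-0.0, 0.999, -0.047, -0.001]
wrist_force: [0.1, 0.1, -2.0]
opening: 0.0484
```

```bash
python3 chk.py 19
python3 - <<'E'
from h import *
a=cv2.imread('pics/s19.png')[80:280,220:440];cv2.imwrite('pics/a20.png',cv2.resize(a,None,fx=2.8,fy=2.8))
E
```

```text
58.575 [ 0.50302687 -0.00657573  0.07457003] [-4.45217243e-05  9.98906042e-01 -4.67620472e-02  1.66245192e-04] [ 0.61176397  0.51509343 -1.9631518 ] [ 0.44576387  0.20702115 -0.57020095  1.95500272  0.1309381   1.01511195
 -1.84834952]
side plane 554 [452.2 322.4] [152.6  52.1] 5.0
top plane 1734 [454.2 323. ] [150.3  50.4] 4.7
```

View pics/a20.png

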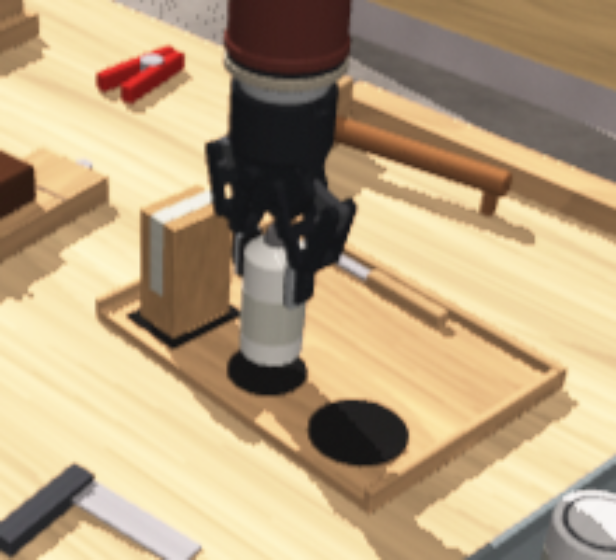

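Request:
{"op": "servo_tool", "data": {"moves": [[[0,0,-0.01,0,0,0],[0,0,-0.006,0,0,0],[0,0,-0.004,0,0,0],[0,0,-0.0015,0,0,0],[0,0,0,0,0,0],[0,0,-0.001,0,0,0],[0,0,0,0,0,0]]]}}

```text
t: 59.45
ee_pos: [0.5028, -0.0063, 0.0519]
tool_rot: [-0.0, 0.999, -0.047, 0.0]
wrist_force: [-0.6, 0.2, -2.7]
opening: 0.0484
```

Request:
{"op": "servo_tool", "data": {"moves": [[[0,0,-0.001,0,0,0],[0,0,0,0,0,0]]]}}

```text
t: 59.7
ee_pos: [0.503, -0.0062, 0.0517]
tool_rot: [0.0, 0.999, -0.047, 0.0]
wrist_force: [-3.8, -0.1, 8.2]
opening: 0.0486
```

Request:
{"op": "servo_tool", "data": {"moves": [[[0,0,0,0,0,0],[0,0,0,0,0,0],[0,0,0,0,0,0],[0,0,0,0,0,0],[0,0,0,0,0,0],[0,0,0.01,0,0,0],[0,0,0.02,0,0,0],[0,0,0.03,0,0,0],[0,0,0.03,0,0,0],[0,0,0.025,0,0,0],[0,0,0,0,0,0]]], "grip": 1}}

```text
t: 61.08
ee_pos: [0.5041, -0.0061, 0.1683]
tool_rot: [0.0, 0.999, -0.046, 0.002]
wrist_force: [-0.1, -0.0, 0.1]
opening: 0.0855
```

Request:
{"op": "servo_tool", "data": {"moves": [[[-0.0068,-0.0355,0,0,0,0],[-0.0068,-0.0355,0,0,0,0],[-0.0068,-0.0355,0,0,0,0],[-0.0068,-0.0355,0,0,0,0],[-0.0068,-0.0355,0,0,0,0],[-0.0068,-0.0355,0,0,0,0],[-0.0068,-0.0355,0,0,0,0],[-0.0068,-0.0355,0,0,0,0],[-0.0068,-0.0355,0,0,0,0],[0,0,0,0,0,0],[0,0,-0.02,0,0,0],[0,0,-0.02,0,0,0],[0,0,0,0,0,0],[0,0,0,0,0,0]]]}}

```text
t: 62.82
ee_pos: [0.442, -0.3253, 0.1264]
tool_rot: [-0.0, 0.999, -0.046, 0.0]
wrist_force: [0.1, -0.0, -0.6]
opening: 0.0854
```

```bash
python3 chk.py 20
python3 - <<'E'
from h import *
a=cv2.imread('pics/s20.png')[110:370,250:550];cv2.imwrite('pics/a21.png',cv2.resize(a,None,fx=2.2,fy=2.2))
for n in('side','top'):
    W=world(n,np.load(f'pics/{n[0]}20.npy')).reshape(-1,3)
    for nm,c,zl,zh in(('carton',(.511,.094),.114,.125),('bottle',(.503,-.006),.12,.14),('tin',(.441,-.326),.1,.112)):
        m=(W[:,2]>zl)&(W[:,2]<zh)&(np.hypot(W[:,0]-c[0],W[:,1]-c[1])<(.03 if nm=='bottle' else .05))
        if m.sum()>9:
            r=cv2.minAreaRect((W[m,:2]*1000).astype(np.float32)); print(n,nm,m.sum(),np.round(r[0],1),np.round(r[1],1),round(r[2],1))
E
```

```text
62.925 [ 0.44213251 -0.32575431  0.1267689 ] [ 3.15187293e-04  9.98924086e-01 -4.63704282e-02  5.95472774e-04] [-0.0778715  -0.60860797 -0.57171888] [ 0.82339422  0.21085303 -0.30357498  1.80901745  0.06922131  1.13067373
 -1.16686686]
side plane 560 [453.2 321.5] [151.1  51.3] 4.6
top plane 1737 [454.  322.7] [149.8  50.7] 4.8
side carton 350 [510.9  94.7] [47.8 66.1] 82.9
side bottle 50 [503.3  -7.5] [16. 17.] 55.9
side tin 747 [ 441.  -326.3] [60.8 59. ] 46.1
top carton 870 [511.1  93.8] [44.3 62.8] 85.0
top bottle 95 [504.6  -5.6] [17.9 17.8] 0.7
top tin 431 [ 430.6 -323.1] [58.9 34.4] 80.1
```

View pics/a21.png

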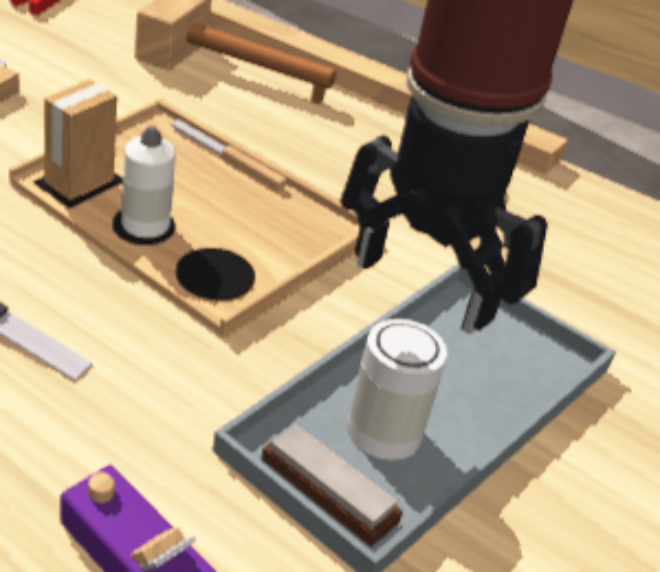

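Bottle and carton stand on their pads. Now I'll grasp the tin, descending to about 0.0435 (-83 mm).

Request:
{"op": "servo_tool", "data": {"moves": [[[-0.0005,0,-0.02,0,0,0],[0,0,-0.02,0,0,0],[0,0,-0.02,0,0,0],[0,0,-0.012,0,0,0],[0,0,-0.007,0,0,0],[0,0,-0.004,0,0,0],[0,0,0,0,0,0],[0,0,0,0,0,0]]]}}

```text
t: 63.92
ee_pos: [0.4414, -0.3259, 0.0433]
tool_rot: [0.0, 0.999, -0.046, 0.0]
wrist_force: [0.6, -0.5, 0.3]
opening: 0.0856
```

Request:
{"op": "servo_tool", "data": {"moves": [[[0,0,0,0,0,0],[0,0,0,0,0,0],[0,0,0,0,0,0],[0,0,0,0,0,0],[0,0,0,0,0,0],[0,0,0,0,0,0],[0,0,0,0,0,0],[0,0,0,0,0,0]]], "grip": 0}}

```text
t: 64.92
ee_pos: [0.4413, -0.3261, 0.0433]
tool_rot: [0.0, 0.999, -0.047, 0.0]
wrist_force: [-1.0, -0.7, 6.7]
opening: 0.0585
```

Request:
{"op": "servo_tool", "data": {"moves": [[[0,0,0.005,0,0,0],[0,0,0.01,0,0,0],[0,0,0.02,0,0,0],[0,0,0.02,0,0,0],[0,0,0.02,0,0,0],[0.004,0.014,0,0,0,0],[0.007,0.03,0,0,0,0],[0.007,0.03,0,0,0,0],[0.007,0.03,0,0,0,0],[0.007,0.03,0,0,0,0],[0.007,0.03,0,0,0,0],[0.007,0.026,0,0,0,0],[0.005,0.018,0,0,0,0],[0.003,0.0127,0,0,0,0],[0,0,0,0,0,0],[0,0,-0.015,0,0,0],[0,0,-0.02,0,0,0],[0,0,-0.008,0,0,0],[0,0,0,0,0,0],[0,0,0,0,0,0]]]}}

```text
t: 67.42
ee_pos: [0.4954, -0.1053, 0.0753]
tool_rot: [0.0, 0.999, -0.047, 0.0]
wrist_force: [0.6, 0.1, -4.1]
opening: 0.0583
```

```bash
python3 chk.py 21
python3 - <<'E'
from h import *
a=cv2.imread('pics/s21.png')[80:280,220:440];cv2.imwrite('pics/a22.png',cv2.resize(a,None,fx=2.8,fy=2.8))
E
```

```text
67.525 [ 0.49552121 -0.10521624  0.0754193 ] [ 1.08689125e-04  9.98913211e-01 -4.66056297e-02  5.48684754e-04] [-0.29714656 -0.24646216 -3.40998982] [ 0.55239109  0.19975579 -0.47179625  1.95100705  0.10665773  1.01361591
 -1.63181773]
side plane 559 [452.4 320.7] [150.1  53.7] 2.6
top plane 1738 [454.2 323. ] [150.2  50.2] 4.5
```

View pics/a22.png

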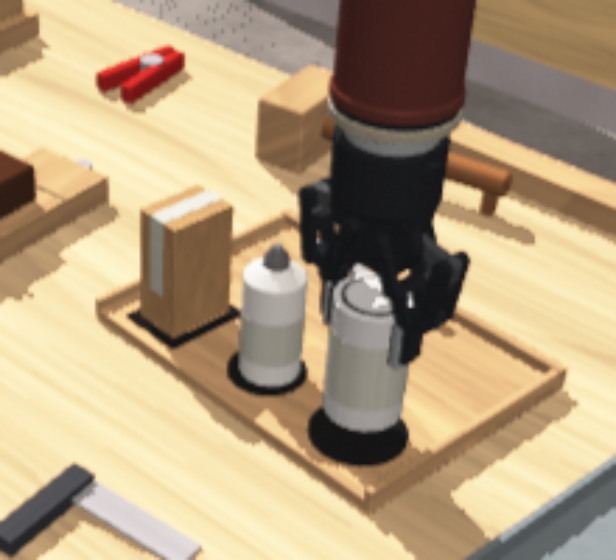

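Request:
{"op": "servo_tool", "data": {"moves": [[[0,0,-0.01,0,0,0],[0,0,-0.006,0,0,0],[0,0,-0.004,0,0,0],[0,0,-0.002,0,0,0],[0,0,0,0,0,0],[0,0,-0.001,0,0,0],[0,0,0,0,0,0]]]}}

```text
t: 68.4
ee_pos: [0.4953, -0.1051, 0.0523]
tool_rot: [0.0, 0.999, -0.047, 0.0]
wrist_force: [-2.6, 0.7, 2.8]
opening: 0.0586
```

Contact. I'll release, rise, and move clear for the last check.

Request:
{"op": "servo_tool", "data": {"moves": [[[0,0,0,0,0,0],[0,0,0,0,0,0],[0,0,0,0,0,0],[0,0,0,0,0,0],[0,0,0,0,0,0],[0,0,0.01,0,0,0],[0,0,0.02,0,0,0],[0,0,0.03,0,0,0],[0,0,0.03,0,0,0],[0,0,0.03,0,0,0],[0,0,0,0,0,0]]], "grip": 1}}

```text
t: 69.78
ee_pos: [0.4966, -0.1052, 0.1749]
tool_rot: [0.001, 0.999, -0.046, 0.002]
wrist_force: [-0.3, 0.3, 0.2]
opening: 0.0857
```

Request:
{"op": "servo_tool", "data": {"moves": [[[-0.012,-0.03,0,0,0,2],[-0.015,-0.035,0,0,0,2],[-0.015,-0.035,0,0,0,2],[-0.015,-0.035,0,0,0,2],[-0.015,-0.035,0,0,0,2],[-0.015,-0.035,0,0,0,2],[-0.015,-0.035,0,0,0,2],[-0.015,-0.035,0,0,0,2],[-0.015,-0.035,0,0,0,2],[-0.015,-0.035,0,0,0,2],[-0.015,-0.035,0,0,0,2],[0,0,0,0,0,0],[0,0,0,0,0,0]]]}}

```text
t: 71.4
ee_pos: [0.3333, -0.4842, 0.1713]
tool_rot: [-0.001, 0.989, 0.145, -0.0]
wrist_force: [-0.3, 0.2, -0.8]
opening: 0.0856
```

```bash
python3 chk.py 22
python3 - <<'E'
from h import *
a=np.hstack([cv2.imread('pics/s22.png')[80:380,140:540]]);cv2.imwrite('pics/a23.png',cv2.resize(a,None,fx=1.9,fy=1.9))
for n in('side','top'):
    W=world(n,np.load(f'pics/{n[0]}22.npy')).reshape(-1,3)
    for nm,c,zl,zh in(('carton',(.511,.094),.114,.125),('bottle',(.503,-.006),.12,.14),('tin',(.4953,-.1054),.107,.122),('stone',(.359,-.334),.026,.035)):
        m=(W[:,2]>zl)&(W[:,2]<zh)&(np.hypot(W[:,0]-c[0],W[:,1]-c[1])<(.03 if nm=='bottle' else .06))
        if nm=='stone': m&=W[:,0]<.385
        if m.sum()>9:
            r=cv2.minAreaRect((W[m,:2]*1000).astype(np.float32)); print(n,nm,m.sum(),np.round(r[0],1),np.round(r[1],1),round(r[2],1))
E
```

```text
71.5 [ 0.33388421 -0.48380618  0.17165508] [-3.38546288e-04  9.89323325e-01  1.45736863e-01  9.95301682e-05] [ 0.72245585  0.61211313 -0.34987267] [ 1.02777251  0.24123823 -0.16019062  1.66923655  0.03981893  1.23480937
 -0.4192883 ]
side plane 553 [452.8 321.8] [149.9  52.3] 4.7
top plane 1735 [453.8 323.1] [149.4  50.2] 4.4
side carton 349 [510.4  93.9] [47.1 64.3] 85.0
side bottle 52 [502.5  -7.8] [14.  17.7] 53.4
side tin 474 [ 495.  -105.5] [59.5 58.3] 23.8
side stone 905 [ 346.8 -333.6] [117.4  54.8] 84.7
top carton 875 [511.  94.] [44.6 62.9] 85.0
top bottle 92 [505.3  -5.6] [16.8 17.9] 0.3
top tin 853 [ 496.6 -105.1] [58.7 58.9] 53.5
top stone 740 [ 348.  -333.9] [117.3  52.8] 84.9
```

View pics/a23.png

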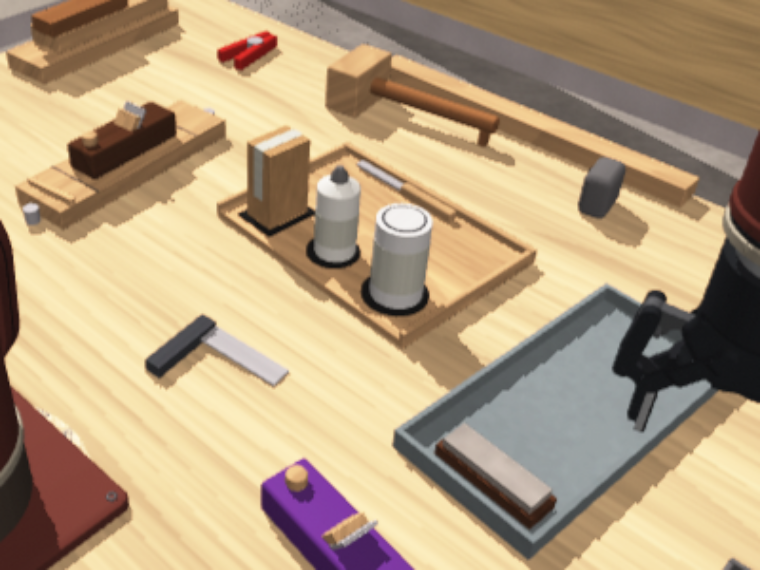

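View pics/t22.png

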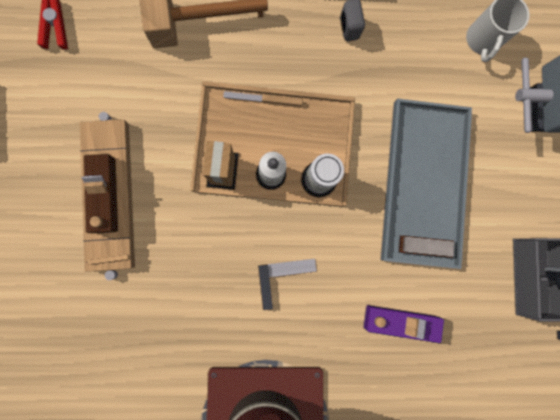

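```bash
python3 -c "
from bench import ctrl
ctrl.sign_off()"
```

```text
the job is handed in; nothing more can be done
```

The job is done and handed in at about 71.5 s, well inside the 147 s limit. I stood the tin, bottle and carton in the side tray, set the plane on the workpiece, then put the three back on their pads. Nothing was knocked over, and I left the purple look-alike alone.

Last camera checks:

| Thing | Distance from its target | Aligned |
|---|---|---|
| filler_tin | about 1 mm from its pad's centre | upright |
| glue_bottle | about 2 mm from its pad's centre | upright |
| screw_carton | about 1 mm from its pad's centre | within 1° of its pad |
| wood_plane | about 1 mm (top camera) or 2.5 mm (side camera) from the workpiece middle | within 1° of lengthways |

- **Oilstone:** it looks unmoved at the same pixels as at the start. My last numeric reading of it also took in part of the tray wall, so it does not count as a measurement.
- **Height disagreement:** the fingers stood about 37 mm higher in the camera depth than the reported tool height implied. I set all grasp heights by camera and by touch. At each set-down the force changed within about 1–2 mm of the height this predicted.
- **Top and side cameras:** they differed by 1–3 mm on each thing, about what their calibration allows.
- **Script after a move:** in most of my call batches I sent move calls together with the script that followed. The robot's clock showed one early batch ran in order, and no later readings suggested otherwise.

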